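# Pack the pantry tray and slide it into its bay

### The arm

A 6-joint arm with a two-finger parallel gripper is mounted at the origin on a cart in front of the work surface, level with it; the furniture and walls round the work are solid. World frame = base frame: x ahead of the robot, y to its left, z up, the work surface at z = 0. Lengths are in m, angles in rad, forces in N, time in s.
With the tool pointing down it reaches from about 0.3 to 0.875 m from the base axis. Payload 6.4 kg.
Tool frame: the origin (TCP) lies on the centre line of the jaws, within the pads' length; the fingertips stand 25 mm ahead of it and the grasp point (between the pads) lies 6 mm ahead of it (ctrl.tip_reach is the distance from the TCP to the fingertips, in m); z points along the fingers, y is the line along which they close (so a half turn about z gives the same grasp; the last joint's range is limited). The gripper opens to 85 mm and grips with 20 to 120 N. Pads are 22 mm wide; open, the fingers measure 114 mm over their backs; the gripper's body (76 mm by 85 mm) begins 54 mm behind the grasp point. The pads swing forward as they close: fully open they stand 13 mm farther back than shut.
Start: joints at [-1.336, 0.181, 1.607, -0, 1.354, -0.206], TCP at [0.245, -0.52, 0.256] pointing down, gripper open.
Joint ranges: [-2.99, 2.99], [-0.89, 2.07], [0.3, 2.58], [-1.14, 4.28], [0, 2.63], [-3.12, 3.12]. Speed limits (rad/s): [2.57, 2.57, 3.01, 3.14, 3.14, 3.14].

### API

Orientations are given as a unit quaternion [w, x, y, z].
In Python, from bench import ctrl gives the robot as it stands.
- The arm moves only by the tool servo_tool, never from a script. Its argument "motion" is a list that holds one entry, the list of rows, each a list of 5 numbers: the shift along the tool's x, y, z in cm, then the turn about the tool's z in degrees, then the closure, from -1 (fully open) to 1 (shut). In form: [[[dx, dy, dz, twist, claw], ...]]. A call has 1 to 5 rows; each row is the pose to reach, as a shift and turn from the pose commanded when the call began, along the tool's axes at that moment; what a row does not reach only later rows make up. A row lasts 1/10 s, in which the tool goes at most 50 mm and 8.59 degrees, less where a joint would pass 70% of its speed; a pose out of reach is approached as far as the arm can. A call with a gripper value outside its range is refused whole. The fingers move at their own pace and stop on an object; the grip force is fixed at half the most. Time passes only in rows, so rows that repeat a pose let the fingers close. It gives the time, the measured TCP pose, the force, the opening and the grip force at its end, in the units of the state.
- ctrl.get_obs(): the state, without advancing time (a new reading comes with each control period).
- ctrl.camera(name): name is "side" or "top"; returns a dict with "pixels" (480x640x3 uint8, red, green, blue), "depth" (480x640 float32, m along the optical axis (not along the pixel's ray), 0 where there is no reading), "fx", "fy", "cx", "cy" (pixels), "k1" (the pictures are not rectified: a ray, as slopes to the right and down, at radius r is drawn at 1 + k1 r^2 times it, then the intrinsics apply), "R" (3x3) and "t" (3): a world point X has camera coordinates R X + t. Camera axes: x right, y down, z forward; pixel columns grow to the right and rows downward; lengths in m; the calibration is good to about 2 mm. A picture is of the moment at which its call begins.
- ctrl.hand_in(): hands the job in; it is judged then, once.
The state is a dict: "time_s": time; "q": joint angles; "dq": joint speeds; "joint_efforts": joint torques, N m; "eef_pos": TCP position; "eef_rot": TCP orientation; "wrist_force": force on the tool from outside, world axes, zero at the start; "torque": the same for the moment, N m; "opening": opening from 0.0 (shut) to 1.0 (fully open); "grasp_force": force on a finger pad.
Only numpy, scipy, OpenCV 4.12 (cv2) and the standard library are available. Lean on these libraries where they do the work, as an engineer would, in place of code of your own. Each camera call takes 0.05 s, during which the arm holds its last target. There are 200 camera calls.

### The job

The pepper mill is too tall for the bay under the little shelf, so take it out of the wooden tray and stand it upright in the middle of the cork coaster. Then pack every carton, tin and jar that stands to the left and right of the tray into it, upright and flat on the tray's floor, so that they all fit at once, and slide the loaded tray by its handle straight into the bay until it is fully home against the back. Leave the onion and the things along the back where they are.

Things in the scene. Friction and masses are not known exactly. Their poses are not given: they have to be found in the camera images.
- pantry_tray: loose open light-wood tray, 0.35 kg, outside 166 (x) x 262 (y) mm, walls 8 mm: 150 x 246 mm clear inside, floor 6 mm thick, rim 24 mm above its underside. Origin: centre of its underside; z up; handle at -x. It starts askew before the bay. The pieces go in three files along x, about 86 mm apart in y so that a finger passes between, at most two to a file
- tray_handle (a point): grip point of the tray's dark upright fin handle, 138 mm from the tray's origin towards the tray's -x, 30 mm up; same axes as the tray. The fin is 14 mm thick (y), runs from the tray's front wall to 15 mm beyond this point, and stands from 6 to 46 mm above the worktop. Pinch it across y and drag the tray along the worktop; raising it a millimetre or two eases the push
- bay: fixed white shelf riser, open in front: the tray's bay. Origin: on the worktop, middle of its mouth; x points straight in (away from the robot), y left, z up. Inside 276 mm wide (300 at the mouth, slanted lead-ins), 120 high, back panel at x = 169 mm; the worktop is its floor. Wooden top 330 mm wide, upper face z = 134 mm, carries a glass and a candle. Tray home: its origin at x = 86 mm, y = 0
- carton_long: cardboard carton, 90 (x) x 58 (y) x 56 mm high, 90 g. Origin: centre of its underside, z up. Pinch across y. Like the five other pieces to pack it may be absent
- carton_slim: white paper carton, 80 (x) x 46 (y) x 70 mm high, 80 g. Origin: centre of its underside, z up. May be absent
- carton_broad: cardboard carton, 76 (x) x 60 (y) x 62 mm high, 90 g. Origin: centre of its underside, z up. May be absent
- short_tin: round food tin, 57 mm across, 72 mm high, 100 g. Origin: centre of its underside, z up. May be absent
- lidded_jar: round glass jar with a red lid, 62 mm across, 86 mm high, 120 g. Origin: centre of its underside, z up. May be absent
- carton_small: small pale paper carton, 48 (x) x 44 (y) x 58 mm high, 60 g. Origin: centre of its underside, z up. May be absent
- mill: turned wooden pepper mill, 58 mm across at its foot and narrower above, 160 mm high, 150 g; it starts upright in the tray. Can be gripped round the body 60 to 110 mm above its foot. Origin: centre of its underside, z up
- coaster: fixed flat cork coaster, 104 mm across, 6 mm thick, on the worktop to the left or right of the front. Origin: centre of its underside
- onion: red onion, 84 mm across, 82 mm high, loose, a bystander to be left alone. Origin: its underside

How it is judged:
On the way, in this order (a step that is already met when the one before it is completed fails the run):
1. the mill is out of the tray and every piece to pack is in the tray, which is still in front of the bay (x of carton_long in the frame of pantry_tray between -0.048 and 0.048 m and y of carton_long in the frame of pantry_tray between -0.096 and 0.096 m and z of carton_long in the frame of pantry_tray between 0 and 0.013 m and angle between each of carton_long, carton_slim, carton_broad, short_tin, lidded_jar, carton_small's own z axis and vertical below 0.1 rad and x of carton_slim in the frame of pantry_tray between -0.054 and 0.054 m and y of carton_slim in the frame of pantry_tray between -0.102 and 0.102 m and z of carton_slim in the frame of pantry_tray between 0 and 0.013 m and x of carton_broad in the frame of pantry_tray between -0.047 and 0.047 m and y of carton_broad in the frame of pantry_tray between -0.095 and 0.095 m and z of carton_broad in the frame of pantry_tray between 0 and 0.013 m and x of short_tin in the frame of pantry_tray between -0.051 and 0.051 m and y of short_tin in the frame of pantry_tray between -0.099 and 0.099 m and z of short_tin in the frame of pantry_tray between 0 and 0.013 m and x of lidded_jar in the frame of pantry_tray between -0.049 and 0.049 m and y of lidded_jar in the frame of pantry_tray between -0.097 and 0.097 m and z of lidded_jar in the frame of pantry_tray between 0 and 0.013 m and x of carton_small in the frame of pantry_tray between -0.055 and 0.055 m and y of carton_small in the frame of pantry_tray between -0.103 and 0.103 m and z of carton_small in the frame of pantry_tray between 0 and 0.013 m and x of pantry_tray in the frame of bay below -0.03 m and horizontal distance between mill and pantry_tray above 0.17 m), for 0.2 s.
2. the loaded tray is home in the bay (x of pantry_tray in the frame of bay between 0.076 and 0.095 m and y of pantry_tray in the frame of bay between -0.014 and 0.014 m and angle between the x axis of pantry_tray and the x axis of bay, either way round below 0.08 rad and angle between pantry_tray's own z axis and vertical below 0.05 rad and height (world z) of pantry_tray below 0.008 m), for 0.2 s.
At the end, for the whole second after the job is handed in: every piece present stands upright (within 0.1 rad) on the tray's floor inside its rim; the tray is in the bay within 10 mm of the back, straight within 0.08 rad; the mill stands upright on the coaster, centres within 30 mm; all at rest (all of step 2 and x of carton_long in the frame of pantry_tray between -0.048 and 0.048 m and y of carton_long in the frame of pantry_tray between -0.096 and 0.096 m and z of carton_long in the frame of pantry_tray between 0 and 0.013 m and angle between each of carton_long, carton_slim, carton_broad, short_tin, lidded_jar, carton_small's own z axis and vertical below 0.1 rad and x of carton_slim in the frame of pantry_tray between -0.054 and 0.054 m and y of carton_slim in the frame of pantry_tray between -0.102 and 0.102 m and z of carton_slim in the frame of pantry_tray between 0 and 0.013 m and x of carton_broad in the frame of pantry_tray between -0.047 and 0.047 m and y of carton_broad in the frame of pantry_tray between -0.095 and 0.095 m and z of carton_broad in the frame of pantry_tray between 0 and 0.013 m and x of short_tin in the frame of pantry_tray between -0.051 and 0.051 m and y of short_tin in the frame of pantry_tray between -0.099 and 0.099 m and z of short_tin in the frame of pantry_tray between 0 and 0.013 m and x of lidded_jar in the frame of pantry_tray between -0.049 and 0.049 m and y of lidded_jar in the frame of pantry_tray between -0.097 and 0.097 m and z of lidded_jar in the frame of pantry_tray between 0 and 0.013 m and x of carton_small in the frame of pantry_tray between -0.055 and 0.055 m and y of carton_small in the frame of pantry_tray between -0.103 and 0.103 m and z of carton_small in the frame of pantry_tray between 0 and 0.013 m and horizontal distance between mill and coaster below 0.03 m and angle between mill's own z axis and vertical below 0.08 rad and height (world z) of mill between 0.001 and 0.012 m and linear speed of each of pantry_tray, mill below 0.02 m/s); the robot touches nothing.
It fails at once if the onion is pushed more than 40 mm away (distance of onion from where it was at the start of the episode above 0.04 m).
It fails at once if the mill is knocked over (angle between mill's own z axis and vertical above 0.7 rad).
Of carton_long, carton_slim, carton_broad, short_tin, lidded_jar, carton_small only 4 to 6 are there at a start; the rules pass over those that are not, and their reading is None.
At some moment in a run one of carton_long, carton_slim, carton_broad, carton_small, pantry_tray may be knocked a few centimetres aside while the robot is not near it.
It also fails if it takes over 210 s, if anything falls off the work surface, if the arm or the gripper's body presses on something with over 40 N, if the wrist force passes 120 N, or if a joint passes its speed limit or range.

## Working session

There is one attempt and no reset: what is moved stays moved. The work goes in short steps, Python scripts to look and compute and a tool call to move; the robot and the scene stay as the last step left them, time stands still between calls to the robot, and variables do not carry over. Pictures are saved under pics/ and viewed, at most 14 in all, crops included, and the job is handed in when it is done.

Besides the shell and the picture viewer there is one more tool, called after "Call:" by a JSON object that holds its "api" and its "payload". servo_tool: Moves the arm, as the interface text tells. Its arguments: {"type":"object","properties":{"motion":{"type":"array"}},"required":["motion"]}

```bash
ls; mkdir -p pics; cat > h.py <<'E'
import numpy as np, cv2
from bench import ctrl
def snap(n):
    c=ctrl.camera(n); return c
def save(c,f): cv2.imwrite('pics/'+f,c['pixels'][:,:,::-1])
def ray(c,uv):
    uv=np.atleast_2d(np.float64(uv)); d=(uv-[c['cx'],c['cy']])/[c['fx'],c['fy']]
    s=d.copy()
    for _ in range(20): s=d/(1+c['k1']*(s**2).sum(1,keepdims=True))
    return s
def plane(c,uv,z):
    s=ray(c,uv); R=np.array(c['R']); t=np.array(c['t']); o=-R.T@t
    w=np.c_[s,np.ones(len(s))]@R
    return o+w*((z-o[2])/w[:,2])[:,None]
def cloud(c):
    v,u=np.mgrid[0:480,0:640]; s=ray(c,np.c_[u.ravel(),v.ravel()]); d=c['depth'].ravel()[:,None]
    P=(np.c_[s*d,d]-np.array(c['t']))@np.array(c['R']); P[d[:,0]==0]=np.nan
    return P.reshape(480,640,3)
E
python3 - <<'E'
from h import *
for n in('top','side'):
    c=snap(n); save(c,n+'0.png'); print(n,c['fx'],c['k1'],(-np.array(c['R']).T@c['t']).round(3),np.array(c['R']).round(2).tolist())
print(ctrl.get_obs())
E
```

```text
pics
top 563.8013903999906 -0.18177559749973507 [0.347 0.016 1.557] [[-0.01, -1.0, 0.01], [-0.99, 0.01, -0.12], [0.12, -0.01, -0.99]]
side 504.1124456605152 -0.014808763748652275 [0.08  1.089 0.876] [[-0.93, -0.36, -0.0], [-0.21, 0.53, -0.82], [0.3, -0.76, -0.57]]
{'time_s': 0.1, 'q': array([-1.33630769e+00,  1.81485435e-01,  1.60789435e+00, -1.69870592e-05,
        1.35381201e+00, -2.06291637e-01]), 'dq': array([-0.0004761 , -0.0002127 , -0.00304165,  0.00283304, -0.00175061,
        0.00105729]), 'joint_efforts': array([-2.64131750e-04, -4.45877445e+01, -3.52241743e+01, -2.98135128e-04,
        4.09719782e-03, -1.86224548e-05]), 'eef_pos': array([ 0.24522835, -0.51957991,  0.25547031]), 'eef_rot': array([-7.99375363e-04,  9.75811523e-01,  2.18612060e-01, -1.95644654e-05]), 'wrist_force': array([-0.54619642,  0.49909359,  0.17871716]), 'torque': array([ 0.00725491, -0.0139462 ,  0.01989843]), 'grasp_force': 0.0, 'opening': 1.0001386392575056}
```

View pics/top0.png

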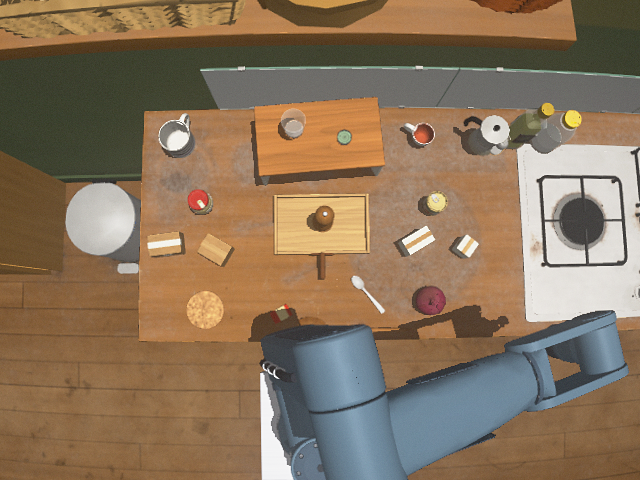

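View pics/side0.png

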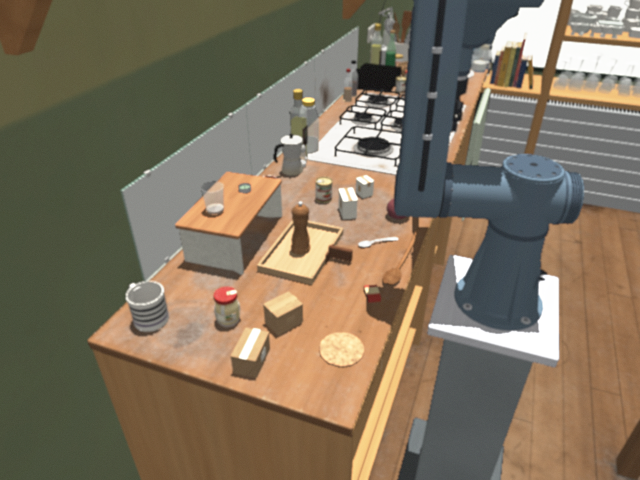

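The top view shows all six pieces. On the left are the jar (200,202), the long carton (165,244) and the broad carton (214,249). On the right are the tin (434,202), the slim carton (416,241) and the small carton (466,245). The mill is at (324,216), the coaster at (205,310), the onion at (431,300), and the bay top, slightly yawed, at (320,135). The side view agrees with this.

```bash
cat >> h.py <<'E'
def comps(c,lo,hi,xr=(0.25,0.85),yr=(-0.7,0.7),amin=25):
    P=cloud(c); m=(P[...,2]>lo)&(P[...,2]<hi)&(P[...,0]>xr[0])&(P[...,0]<xr[1])&(P[...,1]>yr[0])&(P[...,1]<yr[1])
    n,L,st,ce=cv2.connectedComponentsWithStats(m.astype(np.uint8),connectivity=4)
    return [(P[L==i],st[i],ce[i],L==i) for i in range(1,n) if st[i,4]>=amin]
def rect(xy):
    (cx,cy),(w,h),a=cv2.minAreaRect(np.float32(xy*1000))
    if w<h: w,h,a=h,w,a+90
    a=(a+90)%180-90
    return np.round([cx,cy,w,h,a],1)
def tops(c,**k):
    for p,st,ce,m in comps(c,0.035,0.2,**k):
        zt=np.percentile(p[:,2],97); q=p[p[:,2]>zt-0.006]
        print(ce.round(0),'n',len(p),'ztop %.1f'%(1000*zt),'rect(cx,cy,L,W,ang)',rect(q[:,:2]).tolist(),'mean',(1000*q[:,:2].mean(0)).round(1))
E
python3 - <<'E'
from h import *
for n in('top','side'):
    c=snap(n); print(n); P=cloud(c)
    print('worktop z', np.nanmedian(P[(abs(P[...,0]-.45)<.02)&(abs(P[...,1]-.15)<.03)&(P[...,2]<.03)],axis=0).round(4))
    tops(c,yr=(-.5,.7))
    for p,st,ce,m in comps(c,0.012,0.032,xr=(.3,.7),yr=(-.2,.22),amin=60): print('tray?',ce,len(p),rect(p[:,:2]))
E
```

```text
top
worktop z [ 4.498e-01  1.497e-01 -3.000e-04]
[317. 140.] n 8023 ztop 154.2 rect(cx,cy,L,W,ang) [771.4, -0.3, 176.3, 61.6, 72.4] mean [796.4  52.9]
[487. 132.] n 918 ztop 139.4 rect(cx,cy,L,W,ang) [788.1, -474.1, 57.5, 52.8, -36.4] mean [ 788.8 -477.6]
[175. 135.] n 541 ztop 92.9 rect(cx,cy,L,W,ang) [793.9, 385.8, 86.4, 84.2, 24.6] mean [794.  384.5]
[420. 131.] n 192 ztop 54.0 rect(cx,cy,L,W,ang) [802.0, -295.7, 70.7, 63.6, -85.3] mean [ 805.  -293.5]
[199. 201.] n 460 ztop 91.4 rect(cx,cy,L,W,ang) [615.7, 318.0, 52.3, 49.6, 26.0] mean [615.5 317.7]
[436. 202.] n 394 ztop 75.5 rect(cx,cy,L,W,ang) [606.2, -325.0, 54.9, 53.7, -34.6] mean [ 607.6 -324.6]
[324. 218.] n 402 ztop 162.2 rect(cx,cy,L,W,ang) [562.1, -17.8, 22.1, 15.0, -65.5] mean [560.7 -18.5]
[417. 240.] n 553 ztop 75.6 rect(cx,cy,L,W,ang) [501.0, -269.5, 82.8, 45.7, -60.4] mean [ 502.7 -271. ]
[165. 244.] n 756 ztop 61.9 rect(cx,cy,L,W,ang) [500.2, 414.4, 90.4, 58.9, -82.6] mean [498.9 413.3]
[215. 249.] n 660 ztop 67.6 rect(cx,cy,L,W,ang) [483.5, 275.7, 77.3, 60.1, 59.5] mean [484.2 274.8]
[466. 246.] n 313 ztop 62.8 r
[... 1366 characters left out ...]
9.  -11.7]
[146. 301.] n 1268 ztop 90.3 rect(cx,cy,L,W,ang) [795.1, 386.8, 91.1, 82.5, -55.2] mean [794.  387.1]
[226. 303.] n 709 ztop 89.1 rect(cx,cy,L,W,ang) [616.0, 319.2, 55.4, 54.8, -62.9] mean [615.4 319.4]
[283. 308.] n 847 ztop 65.1 rect(cx,cy,L,W,ang) [484.6, 276.4, 79.0, 66.0, 60.0] mean [484.9 277.6]
[250. 347.] n 1042 ztop 59.0 rect(cx,cy,L,W,ang) [501.9, 414.6, 94.0, 59.7, -83.9] mean [500.7 417.1]
tray? [297.63762626 259.7979798 ] 792 [563.4  30.7 261.8 221.5 -24.6]
tray? [328.12962963 229.59259259] 216 [ 511.1 -119.6  155.4   74.8  -38.9]
tray? [299.99145299 249.17094017] 117 [558.1  -4.2  53.5  37.6  25.1]
tray? [370.57142857 290.74829932] 147 [310.6 101.9  56.3  34.8 -62.7]
```

Two views agree within about 2 mm, and the heights match. Next I measure the bay (top plate and side panels), the tray and the coaster.

```bash
python3 - <<'E'
from h import *
for n in('top','side'):
    c=snap(n); P=cloud(c); print(n)
    m=(abs(P[...,2]-.134)<.006)&(P[...,0]>.6)&(abs(P[...,1])<.25); print('bay top',rect(P[m][:,:2]),m.sum())
    # front edge: min x per y bin
    q=P[m]; b=[(y,np.percentile(q[abs(q[:,1]-y)<.008][:,0],2)) for y in np.arange(-.12,.14,.04)]
    f=np.polyfit(*np.array(b).T,1); print('front edge x=%.4f + %.4f y'%(f[1],f[0]))
    # white riser panels below top
    im=c['pixels'].astype(int); sat=im.max(2)-im.min(2)
    w=(P[...,2]>.02)&(P[...,2]<.12)&(P[...,0]>.6)&(P[...,0]<.84)&(abs(P[...,1])<.2)
    q=P[w]; 
    for s in(-1,1):
        r=q[q[:,1]*s>.1]
        if len(r): print('panel',s,len(r),(r.min(0)*1000).round(),(r.max(0)*1000).round(), (np.median(r,0)*1000).round())
    # tray rim
    t=(P[...,2]>.017)&(P[...,2]<.032)&(P[...,0]>.455)&(P[...,0]<.66)&(abs(P[...,1]+.013)<.15); print('tray',rect(P[t][:,:2]))
    q=P[t]; 
    fb=[np.percentile(q[abs(q[:,1]-y)<.01][:,0],[3,97]) for y in(-.1,-.06,.04,.08)]; print(np.round(fb,4).tolist())
    h=(P[...,2]>.036)&(P[...,2]<.056)&(P[...,0]>.38)&(P[...,0]<.47)&(abs(P[...,1]+.013)<.04);q=P[h]; print('fin',rect(q[:,:2]),np.polyfit(q[:,0]-.44,q[:,1],1).round(4))
    k=(P[...,2]>.003)&(P[...,2]<.012)&(abs(P[...,0]-.33)<.08)&(abs(P[...,1]-.29)<.09); print('coaster',rect(P[k][:,:2]),(P[k].mean(0)*1000).round(1),k.sum())
    hsv=cv2.cvtColor(c['pixels'],cv2.COLOR_RGB2HSV)
    print('coaster hsv', hsv[310,205] if n=='top' else hsv[349,342])
E
```

```text
top
bay top [781.9  -1.2 497.9 229.4 -89.8] 8071
front edge x=0.6801 + -0.0856 y
panel -1 116 [ 601. -175.   20.] [ 712. -101.  118.] [ 638. -140.   27.]
panel 1 90 [601. 100.  20.] [689. 148. 108.] [636. 117.  28.]
tray [553.2 -12.7 260.1 171.4 -89.7]
[[0.472, 0.636], [0.4724, 0.6364], [0.4736, 0.6377], [0.4728, 0.6382]]
fin [436.2 -14.3  64.9  13.6  -0.6] [ 0.026  -0.0142]
coaster [330.5 290.8 178.4 156.9  89.9] [325.1 299.4   6.1] 1380
coaster hsv [ 15 134 217]
side
bay top [ 7.829e+02  2.000e-01  4.981e+02  2.337e+02 -8.980e+01] 3671
front edge x=0.6800 + -0.0758 y
panel -1 334 [ 632. -173.   20.] [ 758. -101.  115.] [ 712. -159.   50.]
panel 1 1547 [601. 101.  20.] [840. 154. 119.] [750. 144.  68.]
tray [547.8 -13.2 271.8 185.4  89.9]
[[0.4746, 0.6385], [0.4735, 0.6384], [0.4731, 0.6385], [0.4741, 0.6376]]
fin [436.3 -13.3  66.4  22.    0.9] [ 0.0056 -0.0103]
coaster [329.7 289.9 178.4 158.7  89.7] [324.4 308.1   6. ] 1315
coaster hsv [ 20  89 252]
```

```bash
python3 - <<'E'
from h import *
for n in('top','side'):
    c=snap(n); P=cloud(c); print(n)
    m=(abs(P[...,2]-.134)<.012)&(P[...,0]>.6)&(abs(P[...,1])<.21)
    k,L,st,ce=cv2.connectedComponentsWithStats(m.astype(np.uint8),connectivity=4); i=1+st[1:,4].argmax()
    q=P[L==i]; print('top comp',rect(q[:,:2]),len(q))
    if n=='top':
        cn=max(cv2.findContours((L==i).astype(np.uint8),0,cv2.CHAIN_APPROX_NONE)[0],key=len)
        e=plane(c,cn[:,0,:].astype(float),.134)[:,:2]; print('ray hull',rect(e))
    a=np.deg2rad(4.6)
    for a in np.deg2rad([4.6]):
        u=np.array([np.cos(a),np.sin(a)]);v=np.array([-u[1],u[0]])
        U=q[:,:2]@u;V=q[:,:2]@v
        le=[(x,*np.percentile(V[abs(U-x)<.01],[.5,99.5])) for x in(.72,.76,.80)]; print('edges v at u',np.round(le,4).tolist())
        fe=[(y,*np.percentile(U[abs(V-y)<.01],[.5,99.5])) for y in(-.18,-.14,-.1,-.04,0,.06)]; print('edges u at v',np.round(fe,4).tolist())
        w=P[(P[...,2]>.03)&(P[...,2]<.11)&(P[...,0]>.64)&(P[...,0]<.86)&(abs(P[...,1])<.21)]; A=w[:,:2]@u;B=w[:,:2]@v
        for s in(-1,1):
            r=((B+.06)*s>.11)
            if r.sum(): print('panel',s,r.sum(),'u',np.percentile(A[r],[0,1,5,50]).round(4),'v',np.percentile(B[r],[1,10,50,90,99]).round(4))
    hsv=cv2.cvtColor(c['pixels'],cv2.COLOR_RGB2HSV)
    k=(P[...,2]>.0035)&(P[...,2]<.010)&(abs(P[...,0]-.32)<.08)&(abs(P[...,1]-.29)<.08)
    k=cv2.morphologyEx(k.astype(np.uint8),cv2.MORPH_OPEN,np.ones((5,5)))
    N,L,st,ce=cv2.connectedComponentsWithStats(k); i=1+st[1:,4].argmax(); print('coaster',rect(P[L==i][:,:2]),cv2.minEnclosingCircle(np.float32(P[L==i][:,:2])))
E
```

```text
top
top comp [773.5  -7.2 330.4 192.9 -85.6] 8227
ray hull [771.9  -6.9 329.7 191.7 -85.7]
edges v at u [[0.72, -0.2313, 0.0937], [0.76, -0.2321, 0.0941], [0.8, -0.232, 0.0951]]
edges u at v [[-0.18, 0.675, 0.8612], [-0.14, 0.6757, 0.8635], [-0.1, 0.675, 0.8638], [-0.04, 0.6755, 0.8641], [0.0, 0.6755, 0.8647], [0.06, 0.6759, 0.8651]]
panel -1 39 u [0.6753 0.6756 0.676  0.6798] v [-0.2297 -0.2274 -0.221  -0.2167 -0.2147]
panel 1 36 u [0.6769 0.677  0.6775 0.6796] v [0.0787 0.0804 0.0847 0.0914 0.0926]Traceback (most recent call last):
  File "<stdin>", line 23, in <module>
ValueError: attempt to get argmax of an empty sequence
```

```bash
cat >> h.py <<'E'
def pose():
    o=ctrl.get_obs(); w,x,y,z=o['eef_rot']; return np.array(o['eef_pos']),np.arctan2(2*(x*y+w*z),1-2*(y*y+z*z))
def go(p,psi,*way):
    """way: (x,y,z,heading_deg); prints the shift from p,psi in tool axes, cm and deg, all from the same start"""
    for w in way:
        d=np.array(w[:3])-p; cs,sn=np.cos(psi),np.sin(psi)
        t=(np.degrees(psi)-w[3]+180)%360-180
        print('  to',w,'-> dx %.2f dy %.2f dz %.2f twist %.1f'%(100*(d[0]*cs+d[1]*sn),100*(d[0]*sn-d[1]*cs),-100*d[2],t),'|d| %.0fmm'%(1000*np.linalg.norm(d)))
E
python3 - <<'E'
from h import *
for n,(u,v) in(('top',(205,310)),('side',(342,349))):
    c=snap(n); lab=cv2.cvtColor(c['pixels'],cv2.COLOR_RGB2LAB).astype(int)
    ref=np.median(lab[v-6:v+7,u-6:u+7].reshape(-1,3),0)
    m=(np.abs(lab-ref)<[40,14,22]).all(2).astype(np.uint8); m=cv2.morphologyEx(m,cv2.MORPH_CLOSE,np.ones((3,3)));m=cv2.morphologyEx(m,cv2.MORPH_OPEN,np.ones((5,5)))
    L=cv2.connectedComponents(m)[1]; k=(L==L[v,u]).astype(np.uint8)
    cn=max(cv2.findContours(k,0,cv2.CHAIN_APPROX_NONE)[0],key=len)[:,0,:].astype(float)
    e=plane(c,cn,.006)[:,:2]; print(n,k.sum(),rect(e),np.round(cv2.minEnclosingCircle(np.float32(e))[0],4))
p,s=pose(); print(p,np.degrees(s)); go(p,s,(.561,-.016,.256,0),(.561,-.016,.119,0))
E
```

```text
top 2932 [335.  309.7 394.5 152.1  68.7] [0.3631 0.2987]
side 1214 [322.  308.3 102.5 102.2 -68.9] [0.3246 0.3081]
[ 0.24535983 -0.5200024   0.25623391] 25.255998062586873
  to (0.561, -0.016, 0.256, 0) -> dx 50.05 dy -32.12 dz 0.02 twist 25.3 |d| 595mm
  to (0.561, -0.016, 0.119, 0) -> dx 50.05 dy -32.12 dz 13.72 twist 25.3 |d| 610mm
```

Call:
{"api": "servo_tool", "payload": {"motion": [[[3,-2,0,5,-1],[7,-4.5,0,11,-1],[12,-7.5,0,17,-1],[16.5,-10.5,0,22,-1],[21,-13.5,0,25.3,-1]]]}}

```text
time_s: 0.95
eef_pos: [0.3698, -0.3208, 0.2565]
eef_rot: [0.0, 1.0, -0.002, 0.0]
wrist_force: [0.5, -0.2, 0.1]
opening: 1.002
grasp_force: 0.0
```

Call:
{"api": "servo_tool", "payload": {"motion": [[[2,-3.2,0,0,-1],[4,-6.5,0,0,-1],[6,-10,0,0,-1],[8,-13.5,0,0,-1],[10,-17,0,0,-1]]]}}

```text
time_s: 1.45
eef_pos: [0.47, -0.151, 0.2566]
eef_rot: [0.0, 1.0, -0.0, 0.0]
wrist_force: [0.1, -0.6, 0.1]
opening: 1.0
grasp_force: 0.0
```

```bash
python3 - <<'E'
from h import *
p,s=pose(); print(p,np.degrees(s)); go(p,s,(.561,-.016,.256,0),(.561,-.016,.119,0))
E
```

```text
[ 0.46995754 -0.15100863  0.25657008] -0.04709820092616843
  to (0.561, -0.016, 0.256, 0) -> dx 9.09 dy -13.51 dz 0.06 twist -0.0 |d| 163mm
  to (0.561, -0.016, 0.119, 0) -> dx 9.09 dy -13.51 dz 13.76 twist -0.0 |d| 213mm
```

Call:
{"api": "servo_tool", "payload": {"motion": [[[3,-4.5,0,0,-1],[6,-9,0,0,-1],[9.1,-13.5,0,0,-1],[9.1,-13.5,3,0,-1],[9.1,-13.5,6,0,-1]]]}}

```text
time_s: 1.95
eef_pos: [0.5623, -0.0153, 0.1966]
eef_rot: [0.0, 1.0, 0.002, 0.002]
wrist_force: [-0.6, 0.0, 0.1]
opening: 0.999
grasp_force: 0.0
```

Call:
{"api": "servo_tool", "payload": {"motion": [[[0,0,3,0,-1],[0,0,5.5,0,-1],[0,0,7,0,-1],[0,0,7.7,0,-1],[0,0,7.7,0,-1]]]}}

```text
time_s: 2.45
eef_pos: [0.5602, -0.0177, 0.1189]
eef_rot: [-0.0, 1.0, -0.0, -0.0]
wrist_force: [0.8, 0.3, -0.2]
opening: 1.003
grasp_force: 0.0
```

Call:
{"api": "servo_tool", "payload": {"motion": [[[0,0,0,0,1],[0,0,0,0,1],[0,0,0,0,1],[0,0,0,0,1],[0,0,0,0,1]]]}}

```text
time_s: 2.95
eef_pos: [0.5615, -0.0178, 0.1211]
eef_rot: [0.0, 1.0, -0.0, 0.001]
wrist_force: [-1.0, 0.7, 5.7]
opening: 0.547
grasp_force: 61.2
```

Call:
{"api": "servo_tool", "payload": {"motion": [[[0,0,0,0,1],[0,0,-0.5,0,1],[0,0,-2,0,1],[0,0,-5,0,1],[0,0,-9,0,1]]]}}

```text
time_s: 3.45
eef_pos: [0.559, -0.0173, 0.2093]
eef_rot: [-0.0, 1.0, -0.0, -0.002]
wrist_force: [0.7, 0.2, -1.7]
opening: 0.548
grasp_force: 61.7
```

```bash
python3 - <<'E'
from h import *
p,s=pose(); print(p,np.degrees(s)); 
for n in('side','top'):
    c=snap(n); save(c,n+'1.png')
    if n=='top': print('coaster px',plane(c,[(205,310),(187,310),(224,310),(205,291),(205,328)],.006).round(3).tolist())
E
```

```text
[ 0.55897395 -0.01730114  0.20930645] -0.049202797203616686
coaster px [[0.321, 0.31, 0.006], [0.321, 0.36, 0.006], [0.321, 0.257, 0.006], [0.373, 0.31, 0.006], [0.271, 0.31, 0.006]]
```

View pics/side1.png

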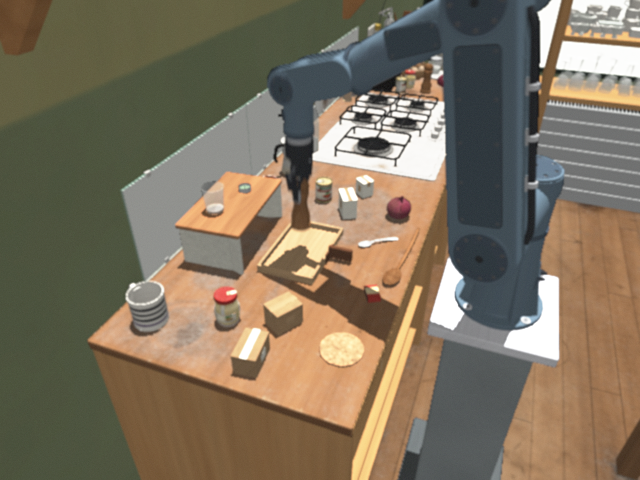

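The mill is held clear of the tray in the side view (about 300,205), upright. The coaster centre is (0.3215, 0.309) in both views.

Call:
{"api": "servo_tool", "payload": {"motion": [[[-1.5,-2.5,-1,0,1],[-4,-6,-1,0,1],[-7,-9.5,-1,0,1],[-9.5,-13,-1,0,1],[-12,-16.5,-1,0,1]]]}}

```text
time_s: 4.05
eef_pos: [0.4391, 0.1485, 0.2196]
eef_rot: [-0.0, 1.0, -0.001, 0.0]
wrist_force: [0.3, 0.8, -1.4]
opening: 0.55
grasp_force: 61.8
```

Call:
{"api": "servo_tool", "payload": {"motion": [[[-3,-4,0,0,1],[-6,-8,0,0,1],[-9,-12,0,0,1],[-11,-15,0,0,1],[-11.9,-16.1,0,0,1]]]}}

```text
time_s: 4.55
eef_pos: [0.3193, 0.3107, 0.2196]
eef_rot: [-0.0, 1.0, 0.001, -0.0]
wrist_force: [0.2, -0.1, -1.3]
opening: 0.542
grasp_force: 62.0
```

Call:
{"api": "servo_tool", "payload": {"motion": [[[0,0,2.5,0,1],[0,0,5.5,0,1],[0,0,7.5,0,1],[0,0,9,0,1],[0,0,9,0,1]]]}}

```text
time_s: 5.05
eef_pos: [0.32, 0.3077, 0.1275]
eef_rot: [0.001, 1.0, -0.0, -0.002]
wrist_force: [-0.9, -0.0, -1.5]
opening: 0.551
grasp_force: 62.0
```

```bash
python3 - <<'E'
from h import *
p,s=pose(); print(p,np.degrees(s)); go(p,s,(.3215,.309,.120,0)); print(ctrl.get_obs()['wrist_force'])
c=snap('side'); P=cloud(c); m=(P[...,2]>.01)&(P[...,2]<.05)&(abs(P[...,0]-.3215)<.07)&(abs(P[...,1]-.309)<.07); print(m.sum(),P[m].min(0).round(3),P[m].max(0).round(3)); cv2.imwrite('pics/s2.png',c['pixels'][220:420,230:470,::-1].repeat(3,0).repeat(3,1))
E
```

```text
[0.31999527 0.30769148 0.1275135 ] -0.041056557620117576
  to (0.3215, 0.309, 0.12, 0) -> dx 0.15 dy -0.13 dz 0.75 twist -0.0 |d| 8mm
[-0.9081313  -0.03484164 -1.48203834]
301 [0.292 0.296 0.01 ] [0.357 0.351 0.05 ]
```

View pics/s2.png

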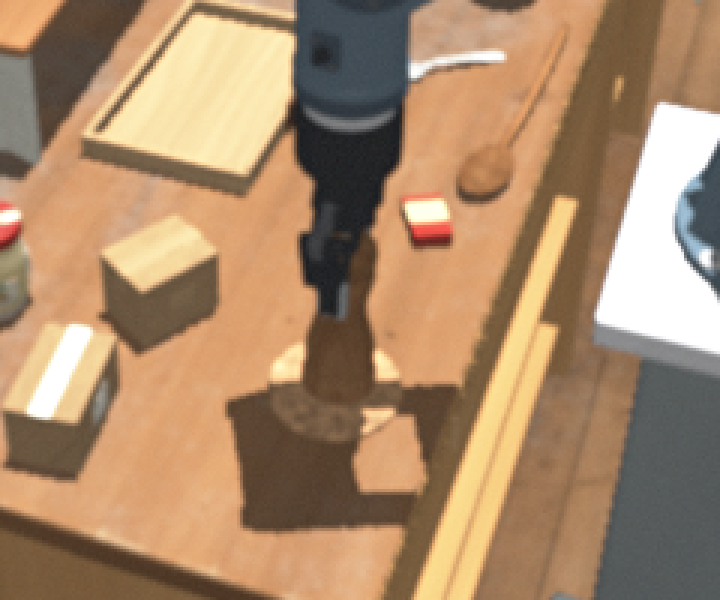

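The mill (crop 340,340) hovers just over the coaster, centred.

Call:
{"api": "servo_tool", "payload": {"motion": [[[0,0,0.3,0,1],[0,0,0.5,0,1],[0,0,0.6,0,1],[0,0,0.7,0,1],[0,0,0.7,0,1]]]}}

```text
time_s: 5.6
eef_pos: [0.3217, 0.3086, 0.1224]
eef_rot: [-0.0, 1.0, -0.0, 0.0]
wrist_force: [0.3, 0.4, -1.9]
opening: 0.545
grasp_force: 62.0
```

Call:
{"api": "servo_tool", "payload": {"motion": [[[0,0,0,0,0.4],[0,0,0,0,-0.2],[0,0,0,0,-1],[0,0,0,0,-1],[0,0,0,0,-1]]]}}

```text
time_s: 6.1
eef_pos: [0.3218, 0.3087, 0.1224]
eef_rot: [-0.0, 1.0, -0.0, 0.0]
wrist_force: [-0.1, -0.4, -0.0]
opening: 1.003
grasp_force: 0.0
```

Call:
{"api": "servo_tool", "payload": {"motion": [[[0,0,-1,0,-1],[0,0,-4,0,-1],[0,0,-8,0,-1],[0,0,-10,0,-1],[0,0,-12,0,-1]]]}}

```text
time_s: 6.6
eef_pos: [0.322, 0.3088, 0.2447]
eef_rot: [-0.001, 1.0, -0.0, 0.001]
wrist_force: [0.5, 0.6, -0.1]
opening: 1.001
grasp_force: 0.0
```

Call:
{"api": "servo_tool", "payload": {"motion": [[[2,2,0,0,-1],[6,4,0,0,-1],[10,6,0,0,-1],[14,8,0,0,-1],[18,10,0,0,-1]]]}}

```text
time_s: 7.1
eef_pos: [0.5031, 0.2075, 0.2433]
eef_rot: [-0.0, 1.0, -0.0, 0.0]
wrist_force: [0.6, 0.3, 0.4]
opening: 1.003
grasp_force: 0.0
```

```bash
python3 - <<'E'
from h import *
p,s=pose(); print(p,np.degrees(s))
for n in('top','side'):
    c=snap(n); print(n); save(c,n+'3.png')
    tops(c,yr=(-.5,.7),xr=(.28,.65))
    for p,st,ce,m in comps(c,0.012,0.032,xr=(.455,.7),yr=(-.2,.22),amin=60): print('tray?',ce,len(p),rect(p[:,:2]))
E
```

```text
[0.50314269 0.20745182 0.24327805] -0.04762146112545698
top
[196. 191.] n 57 ztop 92.0 rect(cx,cy,L,W,ang) [636.6, 322.0, 38.6, 10.6, -78.6] mean [636.  321.7]
[436. 202.] n 393 ztop 76.1 rect(cx,cy,L,W,ang) [605.3, -325.0, 54.2, 54.1, -24.7] mean [ 606.3 -326. ]
[417. 240.] n 557 ztop 75.3 rect(cx,cy,L,W,ang) [500.7, -268.7, 82.1, 44.9, -60.9] mean [ 501.6 -268.6]
[159. 245.] n 511 ztop 62.0 rect(cx,cy,L,W,ang) [498.8, 427.5, 64.5, 58.7, -82.7] mean [498.9 426.8]
[466. 246.] n 311 ztop 63.0 rect(cx,cy,L,W,ang) [484.3, -406.7, 48.7, 42.5, -39.6] mean [ 484.7 -407.4]
[215. 252.] n 515 ztop 67.7 rect(cx,cy,L,W,ang) [481.5, 276.3, 75.7, 57.1, 63.3] mean [476.7 274.9]
[323. 265.] n 139 ztop 50.6 rect(cx,cy,L,W,ang) [437.7, -12.8, 67.2, 10.8, -0.8] mean [437.2 -13.5]
[431. 300.] n 670 ztop 71.6 rect(cx,cy,L,W,ang) [341.7, -307.7, 33.3, 28.1, 78.6] mean [ 339.7 -305.7]
tray? [320.81043129 223.67903711] 997 [553.1 -12.9 260.7 172.2 -89.8]
side
[364. 182.] n 190 ztop 61.1 rect(cx,cy,L,W,ang) [486.7, -408.6, 53.2, 44.2, -36.9] mean [ 485.6 -406.3]
[323. 185.] n 262 ztop 74.0 rect(cx,cy,L,W,ang) [606.9, -325.4, 61.1, 50.8, -70.1] mean [ 607.9 -325.3]
[347. 199.] n 349 ztop 73.9 rect(cx,cy,L,W,ang) [504.1, -271.2, 88.8, 45.9, -60.8] mean [ 502.5 -268.5]
[399. 206.] n 346 ztop 72.9 rect(cx,cy,L,W,ang) [341.1, -300.0, 23.2, 22.7, 59.7] mean [ 339.4 -299.7]
[340. 249.] n 133 ztop 49.7 rect(cx,cy,L,W,ang) [438.4, -12.9, 70.4, 17.0, 2.7] mean [437.6 -11.1]
[226. 303.] n 701 ztop 88.8 rect(cx,cy,L,W,ang) [616.6, 318.8, 55.8, 54.0, -35.1] mean [615.3 319.6]
[283. 308.] n 861 ztop 65.1 rect(cx,cy,L,W,ang) [485.3, 275.1, 80.5, 63.5, 61.3] mean [484.9 277.3]
[343. 322.] n 1037 ztop 156.3 rect(cx,cy,L,W,ang) [321.6, 309.2, 34.2, 31.3, 20.6] mean [321.5 311.8]
[250. 347.] n 1045 ztop 58.8 rect(cx,cy,L,W,ang) [502.2, 414.2, 94.7, 59.7, -82.6] mean [501.  416.9]
tray? [299.95867769 250.30371901] 968 [547.9 -13.3 271.2 185.5  90. ]
```

Mill stands on the coaster at (0.3215, 0.310) and is released. Next is the long carton.

Call:
{"api": "servo_tool", "payload": {"motion": [[[0,-3.5,0,-8,-1],[0,-8,0,-16,-1],[0,-12.5,0,-24,-1],[-0.2,-17,0,-32,-1],[-0.3,-20.7,0,-40,-1]]]}}

```text
time_s: 7.7
eef_pos: [0.4974, 0.4181, 0.243]
eef_rot: [-0.0, 0.939, 0.345, 0.0]
wrist_force: [0.2, -0.7, 0.5]
opening: 1.001
grasp_force: 0.0
```

Call:
{"api": "servo_tool", "payload": {"motion": [[[0,0,0,-8,-1],[0,0,2,-16,-1],[0,0,4,-24,-1],[0,0,6,-32,-1],[0,0,8,-40,-1]]]}}

```text
time_s: 8.2
eef_pos: [0.4979, 0.4159, 0.1623]
eef_rot: [-0.0, 0.764, 0.645, 0.0]
wrist_force: [0.7, -0.6, 0.4]
opening: 1.003
grasp_force: 0.0
```

Call:
{"api": "servo_tool", "payload": {"motion": [[[0,0,0,-8,-1],[0,0,1,-16,-1],[0,0,3,-17.3,-1],[0,0,3,-17.3,-1],[0,0,3,-17.3,-1]]]}}

```text
time_s: 8.7
eef_pos: [0.4981, 0.4156, 0.1326]
eef_rot: [-0.0, 0.661, 0.75, -0.0]
wrist_force: [-0.0, 0.1, 0.2]
opening: 0.999
grasp_force: 0.0
```

```bash
python3 - <<'E'
from h import *
p,s=pose(); print(p,np.degrees(s),ctrl.get_obs()['q']); go(p,s,(.500,.4145,.05,97.3))
E
```

```text
[0.49805259 0.41560325 0.13260997] 97.22454771907675 [5.12737447e-01 4.66425102e-01 1.50250188e+00 1.17262735e-04
 1.17362783e+00 3.86600014e-01]
  to (0.5, 0.4145, 0.05, 97.3) -> dx -0.13 dy 0.18 dz 8.26 twist -0.1 |d| 83mm
```

Call:
{"api": "servo_tool", "payload": {"motion": [[[-0.1,0.2,3,0,-1],[-0.1,0.2,6,0,-1],[-0.1,0.2,7.7,0,-1],[-0.1,0.2,8.2,0,-1],[-0.1,0.2,8.2,0,0]]]}}

```text
time_s: 9.2
eef_pos: [0.5008, 0.4148, 0.0505]
eef_rot: [-0.0, 0.661, 0.75, -0.0]
wrist_force: [0.1, -1.2, -0.5]
opening: 0.858
grasp_force: 0.0
```

Call:
{"api": "servo_tool", "payload": {"motion": [[[0,0,0,0,1],[0,0,0,0,1],[0,0,0,0,1],[0,0,0,0,1],[0,0,-1,0,1]]]}}

```text
time_s: 9.7
eef_pos: [0.5002, 0.4143, 0.0599]
eef_rot: [-0.0, 0.661, 0.75, -0.001]
wrist_force: [-0.4, 0.2, -0.6]
opening: 0.664
grasp_force: 65.6
```

Call:
{"api": "servo_tool", "payload": {"motion": [[[0,0,-2,0,1],[0,0,-5,0,1],[0,0,-8,0,1],[0,0,-10,0,1],[0,0,-10,0,1]]]}}

```text
time_s: 10.2
eef_pos: [0.5027, 0.4159, 0.1648]
eef_rot: [0.001, 0.661, 0.75, 0.003]
wrist_force: [0.3, -1.0, -1.2]
opening: 0.671
grasp_force: 65.6
```

```bash
python3 - <<'E'
from h import *
p,s=pose(); print(p,np.degrees(s))
c=snap('top')
for q,st,ce,m in comps(c,0.012,0.032,xr=(.455,.7),yr=(-.2,.22),amin=60): print('tray?',ce,len(q),rect(q[:,:2]))
c=snap('side'); tops(c,xr=(.4,.6),yr=(-.5,.5))
P=cloud(c); m=(abs(P[...,0]-p[0])<.06)&(abs(P[...,1]-p[1])<.07)&(P[...,2]>.06)&(P[...,2]<.2); print('held zrange',np.percentile(P[m][:,2],[1,5,50,95]).round(3))
go(p,s,(.528,-.013,.16,0))
E
```

```text
[0.50271821 0.41585331 0.16476213] 97.25874060599673
tray? [320.87  223.639] 1000 [553.4 -12.5 260.  171.9 -89.5]
[364. 182.] n 192 ztop 61.6 rect(cx,cy,L,W,ang) [486.7, -406.9, 56.2, 44.2, -39.4] mean [ 485.7 -406. ]
[327. 189.] n 68 ztop 66.5 rect(cx,cy,L,W,ang) [582.7, -313.1, 27.2, 9.1, 62.5] mean [ 583.4 -312.3]
[348. 199.] n 348 ztop 73.7 rect(cx,cy,L,W,ang) [502.0, -267.4, 88.8, 46.2, -59.4] mean [ 501.9 -267.3]
[340. 249.] n 139 ztop 48.8 rect(cx,cy,L,W,ang) [438.7, -12.1, 69.8, 19.8, -2.1] mean [439.1 -11.6]
[256. 313.] n 2529 ztop 196.2 rect(cx,cy,L,W,ang) [501.5, 416.8, 120.5, 29.2, 5.6] mean [499.  419.7]
held zrange [0.113 0.118 0.165 0.196]
  to (0.528, -0.013, 0.16, 0) -> dx -42.86 dy -2.91 dz 0.48 twist 97.3 |d| 430mm
```

Call:
{"api": "servo_tool", "payload": {"motion": [[[-3,-0.2,0,8,1],[-7.5,-0.5,0,16,1],[-12,-0.8,0,24,1],[-16.5,-1,0,32,1],[-21,-1.3,0,40,1]]]}}

```text
time_s: 10.8
eef_pos: [0.5129, 0.2029, 0.1581]
eef_rot: [-0.001, 0.879, 0.477, -0.002]
wrist_force: [0.5, -0.3, -1.9]
opening: 0.67
grasp_force: 65.5
```

Call:
{"api": "servo_tool", "payload": {"motion": [[[-3.7,2.7,0,8,1],[-7.5,5.5,0,16,1],[-11.3,8.3,0,24,1],[-15,11,0,32,1],[-17.6,12.9,0,40,1]]]}}

```text
time_s: 11.3
eef_pos: [0.5264, -0.0155, 0.1584]
eef_rot: [-0.0, 0.989, 0.146, -0.002]
wrist_force: [0.2, -0.2, -0.1]
opening: 0.667
grasp_force: 65.5
```

Call:
{"api": "servo_tool", "payload": {"motion": [[[0,0,1,8,1],[0,0,3,16,1],[0,0,5,17.3,1],[0,0,7,17.3,1],[0,0,7,17.3,1]]]}}

```text
time_s: 11.8
eef_pos: [0.524, -0.0123, 0.0858]
eef_rot: [-0.001, 1.0, -0.001, -0.004]
wrist_force: [-1.3, -0.8, -0.2]
opening: 0.667
grasp_force: 65.5
```

```bash
python3 - <<'E'
from h import *
p,s=pose(); print(p,np.degrees(s)); go(p,s,(.528,-.013,.057,0))
E
```

```text
[ 0.52397041 -0.01225316  0.08580918] -0.05681565772136474
  to (0.528, -0.013, 0.057, 0) -> dx 0.40 dy 0.07 dz 2.88 twist -0.1 |d| 29mm
```

Call:
{"api": "servo_tool", "payload": {"motion": [[[0.2,0,1,0,1],[0.2,0,1.5,0,1],[0.2,0,1.5,0,1],[0.2,0,1.5,0,1]]]}}

```text
time_s: 12.2
eef_pos: [0.53, -0.013, 0.0757]
eef_rot: [0.0, 1.0, -0.0, 0.0]
wrist_force: [0.4, -0.3, -1.6]
opening: 0.665
grasp_force: 65.5
```

```bash
python3 - <<'E'
from h import *
c=snap('side')
p,s=pose(); print(p,np.degrees(s)); go(p,s,(.528,-.013,.057,0))
P=cloud(c); m=(P[...,2]>.03)&(P[...,2]<.075)&(abs(P[...,0]-.54)<.1)&(P[...,1]>-.05)&(P[...,1]<.05); q=P[m]; print(np.percentile(q,[1,50,99],axis=0).round(3).tolist())
E
```

```text
[ 0.53023018 -0.01311612  0.07588046] -0.03561069988907022
  to (0.528, -0.013, 0.057, 0) -> dx -0.22 dy -0.01 dz 1.89 twist -0.0 |d| 19mm
[[0.443, -0.037, 0.03], [0.504, 0.015, 0.048], [0.572, 0.029, 0.075]]
```

Call:
{"api": "servo_tool", "payload": {"motion": [[[-0.2,0,0.8,0,1],[-0.2,0,1.4,0,1],[-0.2,0,1.8,0,1],[-0.2,0,1.9,0,1],[-0.2,0,1.9,0,1]]]}}

```text
time_s: 12.75
eef_pos: [0.5278, -0.013, 0.0583]
eef_rot: [0.0, 1.0, -0.0, -0.0]
wrist_force: [-10.6, 1.8, 23.8]
opening: 0.667
grasp_force: 68.4
```

Call:
{"api": "servo_tool", "payload": {"motion": [[[0,0,0,0,0],[0,0,0,0,-0.6],[0,0,0,0,-1],[0,0,0,0,-1],[0,0,-1,0,-1]]]}}

```text
time_s: 13.25
eef_pos: [0.5264, -0.0128, 0.065]
eef_rot: [-0.0, 1.0, -0.0, -0.002]
wrist_force: [0.7, -0.0, -1.1]
opening: 1.002
grasp_force: 0.0
```

Call:
{"api": "servo_tool", "payload": {"motion": [[[0,0,-3,0,-1],[0,0,-7,0,-1],[0,4,-10,0,-1],[0,9,-11,0,-1],[0,14,-11,0,-1]]]}}

```text
time_s: 13.75
eef_pos: [0.5291, -0.1538, 0.1798]
eef_rot: [0.001, 1.0, 0.001, 0.003]
wrist_force: [2.0, -0.1, 0.1]
opening: 0.998
grasp_force: 0.0
```

Call:
{"api": "servo_tool", "payload": {"motion": [[[-1,4,0,8,-1],[-2,9,0,16,-1],[-3,14,0,24,-1],[-4,18,0,32,-1],[-4.5,21,0,38,-1]]]}}

```text
time_s: 14.25
eef_pos: [0.4813, -0.365, 0.1769]
eef_rot: [0.0, 0.944, -0.329, 0.0]
wrist_force: [-0.0, -0.2, -0.4]
opening: 0.997
grasp_force: 0.0
```

Call:
{"api": "servo_tool", "payload": {"motion": [[[0,0,0,0,-1],[0,0,0,0,-1]]]}}

```text
time_s: 14.45
eef_pos: [0.4821, -0.3625, 0.1764]
eef_rot: [-0.0, 0.945, -0.326, -0.0]
wrist_force: [0.7, -0.2, 0.4]
opening: 1.004
grasp_force: 0.0
```

```bash
python3 - <<'E'
from h import *
p,s=pose(); print(p,np.degrees(s)); go(p,s,(.4855,-.4070,.050,-38))
for n in('top','side'):
    c=snap(n); print(n); tops(c,yr=(-.5,.7),xr=(.4,.65))
E
```

```text
[ 0.48210348 -0.36246066  0.17635686] -38.07424732440225
  to (0.4855, -0.407, 0.05, -38) -> dx 3.01 dy 3.30 dz 12.64 twist -0.1 |d| 134mm
top
[199. 201.] n 461 ztop 92.0 rect(cx,cy,L,W,ang) [616.4, 317.8, 52.9, 51.4, 29.1] mean [616.1 316.9]
[436. 202.] n 395 ztop 75.3 rect(cx,cy,L,W,ang) [605.7, -325.1, 54.8, 53.4, -24.4] mean [ 606.4 -324.8]
[321. 233.] n 745 ztop 67.5 rect(cx,cy,L,W,ang) [524.8, -12.5, 89.1, 56.2, -0.7] mean [525.2 -13.8]
[417. 240.] n 555 ztop 76.1 rect(cx,cy,L,W,ang) [501.2, -269.9, 81.9, 45.7, -60.4] mean [ 501.1 -270.7]
[215. 249.] n 665 ztop 67.9 rect(cx,cy,L,W,ang) [483.6, 275.9, 77.6, 59.7, 59.9] mean [485.2 275.1]
[463. 252.] n 80 ztop 62.2 rect(cx,cy,L,W,ang) [470.0, -395.7, 40.3, 11.5, 49.7] mean [ 470.9 -394.9]
[322. 265.] n 141 ztop 52.6 rect(cx,cy,L,W,ang) [437.6, -15.5, 67.3, 10.7, -0.8] mean [436.5 -14.1]
side
[375. 149.] n 58 ztop 198.3 rect(cx,cy,L,W,ang) [452.2, -392.8, 21.0, 8.7, -45.3] mean [ 452.7 -392.6]
[351. 155.] n 61 ztop 197.8 rect(cx,cy,L,W,ang) [511.3, -321.7, 19.6, 15.2, -39.7] mean [ 511.1 -318.5]
[364. 182.] n 194 ztop 62.0 rect(cx,cy,L,W,ang) [486.2, -408.0, 57.1, 49.8, -37.2] mean [ 486.7 -406.7]
[323. 185.] n 260 ztop 73.4 rect(cx,cy,L,W,ang) [607.3, -326.7, 61.8, 50.8, -70.1] mean [ 606.5 -326.3]
[348. 199.] n 347 ztop 73.5 rect(cx,cy,L,W,ang) [502.6, -268.2, 89.7, 46.6, -60.1] mean [ 502.6 -267.9]
[311. 241.] n 634 ztop 65.8 rect(cx,cy,L,W,ang) [527.0, -10.0, 91.6, 63.6, 0.9] mean [526.2  -9.1]
[340. 249.] n 134 ztop 49.0 rect(cx,cy,L,W,ang) [439.0, -13.6, 71.2, 16.3, -0.4] mean [437.6 -11.6]
[226. 303.] n 710 ztop 88.9 rect(cx,cy,L,W,ang) [615.2, 319.8, 56.2, 54.9, -52.3] mean [615.1 319.4]
[283. 308.] n 849 ztop 65.2 rect(cx,cy,L,W,ang) [484.7, 275.9, 78.0, 64.1, 59.2] mean [484.9 277.6]
```

Call:
{"api": "servo_tool", "payload": {"motion": [[[1.5,1.6,3,0,-1],[3,3.3,6,0,-1],[3,3.3,9.5,0,-1],[3,3.3,12,0,-1],[3,3.3,12.6,0,-1]]]}}

```text
time_s: 15.05
eef_pos: [0.4847, -0.4031, 0.0467]
eef_rot: [-0.002, 0.946, -0.325, -0.003]
wrist_force: [0.3, 0.2, -0.2]
opening: 1.001
grasp_force: 0.0
```

Call:
{"api": "servo_tool", "payload": {"motion": [[[0,0,0,0,-0.3],[0,0,0,0,1],[0,0,0,0,1],[0,0,0,0,1],[0,0,0,0,1]]]}}

```text
time_s: 15.55
eef_pos: [0.487, -0.4077, 0.0527]
eef_rot: [0.001, 0.945, -0.326, 0.002]
wrist_force: [0.1, 1.4, 6.8]
opening: 0.504
grasp_force: 62.3
```

Call:
{"api": "servo_tool", "payload": {"motion": [[[0,0,-1.5,0,1],[0,0,-5,0,1],[0,0,-9,0,1],[0,0,-11,0,1],[0,0,-11,0,1],[0,0,-11,0,1]]]}}

```text
schema error: expected 1 to 5 rows
```

```bash
python3 - <<'E'
from h import *
p,s=pose(); print(p,np.degrees(s)); go(p,s,(.602,-.013,p[2],0))
c=snap('top')
for q,st,ce,m in comps(c,0.012,0.032,xr=(.455,.7),yr=(-.2,.22),amin=60): print('tray?',ce,len(q),rect(q[:,:2]))
E
```

```text
[ 0.48703269 -0.40766164  0.05274357] -38.03471790544246
  to (0.602, -0.013, np.float64(0.05274357446746195), 0) -> dx -15.26 dy -38.17 dz -0.00 twist -38.0 |d| 411mm
tray? [320.47064677 223.84875622] 1005 [553.2 -12.7 260.4 171.5 -89.9]
```

Call:
{"api": "servo_tool", "payload": {"motion": [[[0,0,-1.5,0,1],[0,0,-5,0,1],[0,0,-9,0,1],[0,0,-11,0,1],[0,0,-11,0,1]]]}}

```text
time_s: 16.1
eef_pos: [0.4875, -0.4085, 0.1659]
eef_rot: [0.002, 0.945, -0.326, 0.004]
wrist_force: [-0.3, -1.0, -0.5]
opening: 0.501
grasp_force: 61.4
```

Call:
{"api": "servo_tool", "payload": {"motion": [[[-1,-2.5,0,-7,1],[-2.8,-7,0,-15,1],[-4.5,-11.5,0,-23,1],[-6.2,-15.5,0,-31,1],[-7.6,-19.1,0,-38,1]]]}}

```text
time_s: 16.6
eef_pos: [0.543, -0.2067, 0.1593]
eef_rot: [-0.001, 1.0, 0.003, -0.001]
wrist_force: [0.6, -0.2, -1.1]
opening: 0.506
grasp_force: 61.4
```

Call:
{"api": "servo_tool", "payload": {"motion": [[[1.2,-4.5,0,0,1],[2.5,-9,0,0,1],[4,-13.5,0,0,1],[5.2,-17.5,0,0,1],[5.7,-19.7,0,0,1]]]}}

```text
time_s: 17.1
eef_pos: [0.6005, -0.0088, 0.1594]
eef_rot: [-0.001, 1.0, 0.001, -0.001]
wrist_force: [-0.4, 0.2, -1.0]
opening: 0.508
grasp_force: 61.4
```

Call:
{"api": "servo_tool", "payload": {"motion": [[[0,0,3,0,1],[0,0,6,0,1],[0,0,8,0,1],[0,0,8,0,1],[0,0,8,0,1]]]}}

```text
time_s: 17.6
eef_pos: [0.6002, -0.0123, 0.0799]
eef_rot: [-0.0, 1.0, -0.0, -0.001]
wrist_force: [0.9, -1.0, 0.3]
opening: 0.51
grasp_force: 61.4
```

```bash
python3 - <<'E'
from h import *
p,s=pose(); print(p,np.degrees(s)); go(p,s,(.601,-.013,.058,0))
c=snap('side'); save(c,'side4.png')
E
```

```text
[ 0.60022681 -0.01225388  0.07988015] -0.0506154246873358
  to (0.601, -0.013, 0.058, 0) -> dx 0.08 dy 0.07 dz 2.19 twist -0.1 |d| 22mm
```

View pics/side4.png

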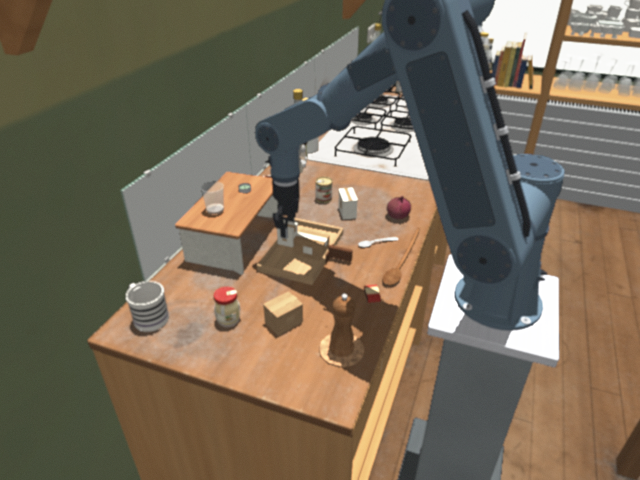

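The side view shows the small carton held over the back of the middle file at (288,235), with the mill upright on the coaster at (343,330).

Call:
{"api": "servo_tool", "payload": {"motion": [[[0.1,0.1,0.9,0,1],[0.1,0.1,1.6,0,1],[0.1,0.1,2,0,1],[0.1,0.1,2.1,0,1],[0.1,0.1,2.1,0,1]]]}}

```text
time_s: 18.15
eef_pos: [0.6018, -0.0133, 0.0592]
eef_rot: [-0.0, 1.0, -0.0, -0.0]
wrist_force: [0.1, -0.3, 0.4]
opening: 0.504
grasp_force: 61.6
```

Call:
{"api": "servo_tool", "payload": {"motion": [[[0,0,0,0,0.2],[0,0,0,0,-0.4],[0,0,0,0,-0.6],[0,0,0,0,-0.6],[0,0,-1,0,-0.6]]]}}

```text
time_s: 18.65
eef_pos: [0.6007, -0.0131, 0.0683]
eef_rot: [-0.0, 1.0, -0.0, -0.001]
wrist_force: [-0.9, 0.1, -0.8]
opening: 0.801
grasp_force: 0.0
```

Call:
{"api": "servo_tool", "payload": {"motion": [[[0,0,-3,0,-1],[0,0,-7,0,-1],[-1,3,-9,0,-1],[-2.5,7,-9,0,-1],[-3.9,10.5,-9,0,-1]]]}}

```text
time_s: 19.15
eef_pos: [0.5631, -0.1197, 0.1616]
eef_rot: [0.001, 1.0, 0.0, 0.002]
wrist_force: [-0.4, -0.0, -0.4]
opening: 1.0
grasp_force: 0.0
```

Call:
{"api": "servo_tool", "payload": {"motion": [[[-1.5,4,0,8,-1],[-3,8,0,16,-1],[-4.5,12,0,24,-1],[-6,15,0,32,-1],[-6,15,0,40,-1]]]}}

```text
time_s: 19.65
eef_pos: [0.5012, -0.2724, 0.1604]
eef_rot: [0.001, 0.938, -0.347, 0.001]
wrist_force: [0.4, 0.3, -0.3]
opening: 1.003
grasp_force: 0.0
```

Call:
{"api": "servo_tool", "payload": {"motion": [[[0,0,0,8,-1],[0,0,0,16,-1],[0,0,0,20.5,-1],[0,0,0,20.5,-1],[0,0,0,20.5,-1]]]}}

```text
time_s: 20.15
eef_pos: [0.5027, -0.2683, 0.1599]
eef_rot: [0.0, 0.864, -0.503, 0.0]
wrist_force: [-0.9, -0.0, 0.6]
opening: 0.996
grasp_force: 0.0
```

```bash
python3 - <<'E'
from h import *
p,s=pose(); print(p,np.degrees(s)); go(p,s,(.502,-.269,.055,-60.5))
for n in('top','side'):
    c=snap(n); print(n); tops(c,yr=(-.5,.7),xr=(.4,.65))
E
```

```text
[ 0.50272477 -0.26830892  0.15986639] -60.40953986391411
  to (0.502, -0.269, 0.055, -60.5) -> dx 0.02 dy 0.10 dz 10.49 twist 0.1 |d| 105mm
top
[199. 201.] n 459 ztop 91.9 rect(cx,cy,L,W,ang) [615.5, 318.0, 54.2, 49.5, 0.9] mean [615.2 317.4]
[321. 205.] n 308 ztop 69.4 rect(cx,cy,L,W,ang) [601.6, -13.5, 49.3, 40.3, -0.8] mean [601.9 -12.8]
[321. 233.] n 745 ztop 67.5 rect(cx,cy,L,W,ang) [524.9, -12.5, 89.0, 56.3, -0.7] mean [524.6 -12.9]
[215. 249.] n 660 ztop 67.7 rect(cx,cy,L,W,ang) [483.7, 275.7, 77.5, 60.2, 59.9] mean [484.  275.6]
[416. 244.] n 143 ztop 76.1 rect(cx,cy,L,W,ang) [488.9, -262.9, 37.7, 34.6, -52.8] mean [ 490.2 -265.5]
[322. 266.] n 142 ztop 50.5 rect(cx,cy,L,W,ang) [437.6, -14.2, 66.8, 13.4, -0.7] mean [437.5 -14. ]
side
[332. 166.] n 90 ztop 199.0 rect(cx,cy,L,W,ang) [549.1, -232.3, 29.0, 27.8, -42.5] mean [ 547.1 -234.8]
[364. 164.] n 90 ztop 199.4 rect(cx,cy,L,W,ang) [448.4, -284.2, 30.0, 14.2, 29.1] mean [ 450.1 -286.3]
[323. 185.] n 259 ztop 74.7 rect(cx,cy,L,W,ang) [605.9, -323.7, 59.0, 50.8, -68.7] mean [ 606.5 -325.3]
[347. 199.] n 352 ztop 73.8 rect(cx,cy,L,W,ang) [503.8, -270.2, 85.3, 45.6, -60.4] mean [ 502.6 -267.8]
[303. 239.] n 921 ztop 66.7 rect(cx,cy,L,W,ang) [553.7, -9.8, 146.2, 62.1, 0.2] mean [551.9  -9.8]
[340. 249.] n 132 ztop 48.2 rect(cx,cy,L,W,ang) [439.9, -11.7, 70.2, 20.5, -1.1] mean [439.3 -11.6]
[226. 303.] n 703 ztop 88.8 rect(cx,cy,L,W,ang) [616.2, 317.7, 56.1, 54.2, -64.9] mean [615.4 319.5]
[283. 308.] n 857 ztop 65.2 rect(cx,cy,L,W,ang) [485.6, 275.7, 78.2, 63.9, 59.3] mean [484.6 277.9]
```

Call:
{"api": "servo_tool", "payload": {"motion": [[[0,0.1,3.5,0,-1],[0,0.1,7,0,-1],[0,0.1,9.5,0,-1],[0,0.1,10.5,0,-1],[0,0.1,10.5,0,-1]]]}}

```text
time_s: 20.75
eef_pos: [0.5009, -0.268, 0.053]
eef_rot: [-0.0, 0.864, -0.504, -0.002]
wrist_force: [-0.2, -0.1, -0.2]
opening: 1.002
grasp_force: 0.0
```

Call:
{"api": "servo_tool", "payload": {"motion": [[[0,0,0,0,-0.3],[0,0,0,0,1],[0,0,0,0,1],[0,0,0,0,1],[0,0,0,0,1]]]}}

```text
time_s: 21.25
eef_pos: [0.5028, -0.2696, 0.0561]
eef_rot: [0.0, 0.864, -0.504, 0.002]
wrist_force: [-0.3, 0.3, 5.6]
opening: 0.533
grasp_force: 61.9
```

Call:
{"api": "servo_tool", "payload": {"motion": [[[0,0,-1.5,0,1],[0,0,-5,0,1],[0,0,-9,-8,1],[0,0,-11,-16,1],[0,0,-11,-23,1]]]}}

```text
time_s: 21.75
eef_pos: [0.5037, -0.2703, 0.1697]
eef_rot: [0.001, 0.948, -0.319, 0.004]
wrist_force: [0.8, -0.9, 0.2]
opening: 0.531
grasp_force: 61.4
```

Call:
{"api": "servo_tool", "payload": {"motion": [[[0,0,0,-8,1],[0,0,0,-16,1],[0,0,0,-24,1],[0,0,0,-32,1],[0,0,0,-37.5,1]]]}}

```text
time_s: 22.25
eef_pos: [0.5017, -0.2686, 0.1653]
eef_rot: [0.0, 1.0, 0.002, 0.0]
wrist_force: [-0.4, -0.6, -1.0]
opening: 0.533
grasp_force: 61.4
```

```bash
python3 - <<'E'
from h import *
p,s=pose(); print(p,np.degrees(s)); go(p,s,(.523,-.100,p[2],0))
c=snap('top')
for q,st,ce,m in comps(c,0.012,0.032,xr=(.455,.7),yr=(-.2,.22),amin=60): print('tray?',ce,len(q),rect(q[:,:2]))
E
```

```text
[ 0.50165086 -0.26861178  0.16527756] 0.2586602860244672
  to (0.523, -0.1, np.float64(0.16527755577458134), 0) -> dx 2.21 dy -16.85 dz -0.00 twist 0.3 |d| 170mm
tray? [320.35126904 224.37055838] 985 [553.2 -12.5 259.8 171.9 -89.6]
```

Call:
{"api": "servo_tool", "payload": {"motion": [[[0.5,-3.5,0,0,1],[1.1,-8,0,0,1],[1.7,-12.5,0,0,1],[2.1,-16,0,0,1],[2.1,-16.8,0,0,1]]]}}

```text
time_s: 22.8
eef_pos: [0.5227, -0.0972, 0.1649]
eef_rot: [-0.0, 1.0, 0.0, 0.0]
wrist_force: [-0.4, -0.9, -0.4]
opening: 0.533
grasp_force: 61.8
```

Call:
{"api": "servo_tool", "payload": {"motion": [[[0,0,3,0,1],[0,0,6,0,1],[0,0,8,0,1],[0,0,8,0,1],[0,0,8,0,1]]]}}

```text
time_s: 23.3
eef_pos: [0.523, -0.1013, 0.0849]
eef_rot: [0.0, 1.0, -0.001, -0.0]
wrist_force: [0.6, -0.2, -0.7]
opening: 0.532
grasp_force: 61.7
```

```bash
python3 - <<'E'
from h import *
p,s=pose(); print(p,np.degrees(s)); go(p,s,(.523,-.100,.063,0))
E
```

```text
[ 0.52299133 -0.10131761  0.0849022 ] -0.11444093168036004
  to (0.523, -0.1, 0.063, 0) -> dx 0.00 dy -0.13 dz 2.19 twist -0.1 |d| 22mm
```

Call:
{"api": "servo_tool", "payload": {"motion": [[[0,0,0.9,0,1],[0,0,1.6,0,1],[0,0,2,0,1],[0,0,2.2,0,1],[0,0,2.2,0,1]]]}}

```text
time_s: 23.8
eef_pos: [0.523, -0.1008, 0.0624]
eef_rot: [0.0, 1.0, -0.0, 0.0]
wrist_force: [-0.3, -0.2, -1.9]
opening: 0.532
grasp_force: 61.8
```

Call:
{"api": "servo_tool", "payload": {"motion": [[[0,0,0,0,0.2],[0,0,0,0,-0.4],[0,0,0,0,-0.55],[0,0,0,0,-0.55],[0,0,-1,0,-0.55]]]}}

```text
time_s: 24.3
eef_pos: [0.5219, -0.1003, 0.0715]
eef_rot: [-0.001, 1.0, -0.0, -0.001]
wrist_force: [0.3, -0.1, 0.4]
opening: 0.77
grasp_force: 0.0
```

Call:
{"api": "servo_tool", "payload": {"motion": [[[0,0,-3,0,-0.55],[0,0,-7,0,-1],[1,3,-9,0,-1],[2.5,7,-9,0,-1],[4.2,11.5,-9,0,-1]]]}}

```text
time_s: 24.8
eef_pos: [0.566, -0.2165, 0.1649]
eef_rot: [0.001, 1.0, 0.001, 0.001]
wrist_force: [0.1, 0.2, 0.2]
opening: 0.998
grasp_force: 0.0
```

Call:
{"api": "servo_tool", "payload": {"motion": [[[1.5,4,0,0,-1],[3,8,0,0,-1],[4.1,11,0,0,-1],[4.1,11,0,0,-1],[4.1,11,0,0,-1]]]}}

```text
time_s: 25.3
eef_pos: [0.6054, -0.3262, 0.1624]
eef_rot: [-0.0, 1.0, -0.001, -0.0]
wrist_force: [-0.3, -0.3, 0.7]
opening: 1.002
grasp_force: 0.0
```

```bash
python3 - <<'E'
from h import *
p,s=pose(); print(p,np.degrees(s)); go(p,s,(.606,-.325,.058,0))
for n in('top','side'):
    c=snap(n); print(n); tops(c,yr=(-.5,.7),xr=(.4,.65))
for q,st,ce,m in comps(snap('top'),0.012,0.032,xr=(.455,.7),yr=(-.2,.22),amin=60): print('tray?',ce,len(q),rect(q[:,:2]))
E
```

```text
[ 0.60541947 -0.32620446  0.16237545] -0.11329820480713323
  to (0.606, -0.325, 0.058, 0) -> dx 0.06 dy -0.12 dz 10.44 twist -0.1 |d| 104mm
top
[199. 201.] n 458 ztop 91.9 rect(cx,cy,L,W,ang) [615.8, 317.9, 54.4, 49.5, 0.7] mean [615.  317.4]
[321. 205.] n 308 ztop 69.8 rect(cx,cy,L,W,ang) [602.4, -13.4, 47.6, 40.2, -0.8] mean [600.5 -11.9]
[444. 200.] n 31 ztop 76.3 rect(cx,cy,L,W,ang) [610.3, -341.2, 26.4, 7.1, 67.0] mean [ 609.4 -341.8]
[321. 233.] n 747 ztop 68.6 rect(cx,cy,L,W,ang) [524.8, -12.5, 88.9, 56.2, -0.7] mean [522.  -10.6]
[354. 233.] n 552 ztop 81.7 rect(cx,cy,L,W,ang) [524.8, -99.7, 77.6, 45.0, -0.7] mean [522.3 -99.5]
[215. 249.] n 668 ztop 68.5 rect(cx,cy,L,W,ang) [484.3, 275.6, 77.4, 59.2, 58.4] mean [485.1 275.2]
[322. 266.] n 142 ztop 50.4 rect(cx,cy,L,W,ang) [437.7, -14.2, 67.2, 13.5, -0.7] mean [437.7 -14.3]
side
[329. 148.] n 80 ztop 195.5 rect(cx,cy,L,W,ang) [602.6, -370.4, 20.0, 7.2, -4.9] mean [ 603.2 -370.6]
[319. 159.] n 80 ztop 199.0 rect(cx,cy,L,W,ang) [596.8, -265.1, 30.5, 7.0, 73.0] mean [ 596.9 -266.2]
[324. 185.] n 261 ztop 73.7 rect(cx,cy,L,W,ang) [606.9, -326.2, 64.3, 50.8, -68.7] mean [ 606.5 -325.5]
[310. 233.] n 1478 ztop 78.4 rect(cx,cy,L,W,ang) [524.5, -98.0, 80.9, 53.3, 3.5] mean [524.3 -97.4]
[340. 249.] n 136 ztop 48.4 rect(cx,cy,L,W,ang) [439.9, -11.8, 69.2, 17.0, 0.8] mean [440.  -11.5]
[226. 303.] n 708 ztop 89.0 rect(cx,cy,L,W,ang) [616.2, 318.8, 54.9, 54.5, 26.4] mean [615.4 319.4]
[283. 308.] n 859 ztop 65.1 rect(cx,cy,L,W,ang) [485.4, 275.1, 78.1, 63.7, 58.6] mean [485.1 277.8]
tray? [320.83316583 225.13165829] 995 [553.2 -12.8 260.3 171.9  90. ]
```

Call:
{"api": "servo_tool", "payload": {"motion": [[[0,-0.1,3.5,0,-1],[0,-0.1,7,0,-1],[0,-0.1,9.5,0,-1],[0,-0.1,10.4,0,-1],[0,-0.1,10.4,0,-1]]]}}

```text
time_s: 25.95
eef_pos: [0.605, -0.3233, 0.0571]
eef_rot: [-0.001, 1.0, 0.0, -0.001]
wrist_force: [0.6, 0.1, -0.1]
opening: 1.0
grasp_force: 0.0
```

Call:
{"api": "servo_tool", "payload": {"motion": [[[0,0,0,0,-0.3],[0,0,0,0,1],[0,0,0,0,1],[0,0,0,0,1],[0,0,0,0,1]]]}}

```text
time_s: 26.45
eef_pos: [0.6072, -0.3259, 0.061]
eef_rot: [0.001, 1.0, -0.0, 0.002]
wrist_force: [0.9, -0.4, 6.3]
opening: 0.66
grasp_force: 64.1
```

Call:
{"api": "servo_tool", "payload": {"motion": [[[0,0,-1.5,0,1],[0,0,-5,0,1],[0,0,-9,0,1],[-0.1,-3.5,-11,0,1],[-0.3,-8,-11,0,1]]]}}

```text
time_s: 26.95
eef_pos: [0.6049, -0.2474, 0.1744]
eef_rot: [0.003, 1.0, -0.002, 0.004]
wrist_force: [1.7, 0.3, -1.0]
opening: 0.653
grasp_force: 63.9
```

Call:
{"api": "servo_tool", "payload": {"motion": [[[-0.1,-4.5,0,0,1],[-0.2,-9,0,0,1],[-0.4,-13,0,0,1],[-0.4,-14.5,0,0,1],[-0.4,-14.5,0,0,1]]]}}

```text
time_s: 27.45
eef_pos: [0.5988, -0.0976, 0.1692]
eef_rot: [-0.0, 1.0, 0.001, 0.0]
wrist_force: [0.5, -0.2, -1.5]
opening: 0.655
grasp_force: 64.0
```

Call:
{"api": "servo_tool", "payload": {"motion": [[[0,0,3,0,1],[0,0,6,0,1],[0,0,8,0,1],[0,0,8,0,1],[0,0,8,0,1]]]}}

```text
time_s: 27.95
eef_pos: [0.5991, -0.1012, 0.0888]
eef_rot: [0.0, 1.0, -0.001, 0.0]
wrist_force: [-0.7, -0.0, -0.2]
opening: 0.656
grasp_force: 64.0
```

```bash
python3 - <<'E'
from h import *
p,s=pose(); print(p,np.degrees(s)); go(p,s,(.598,-.100,.066,0))
c=snap('side'); P=cloud(c); cv2.imwrite('pics/s5.png',c['pixels'][160:310,220:420,::-1].repeat(4,0).repeat(4,1))
E
```

```text
[ 0.59913237 -0.1011633   0.08878076] -0.11701279136005906
  to (0.598, -0.1, 0.066, 0) -> dx -0.11 dy -0.12 dz 2.28 twist -0.1 |d| 23mm
```

View pics/s5.png

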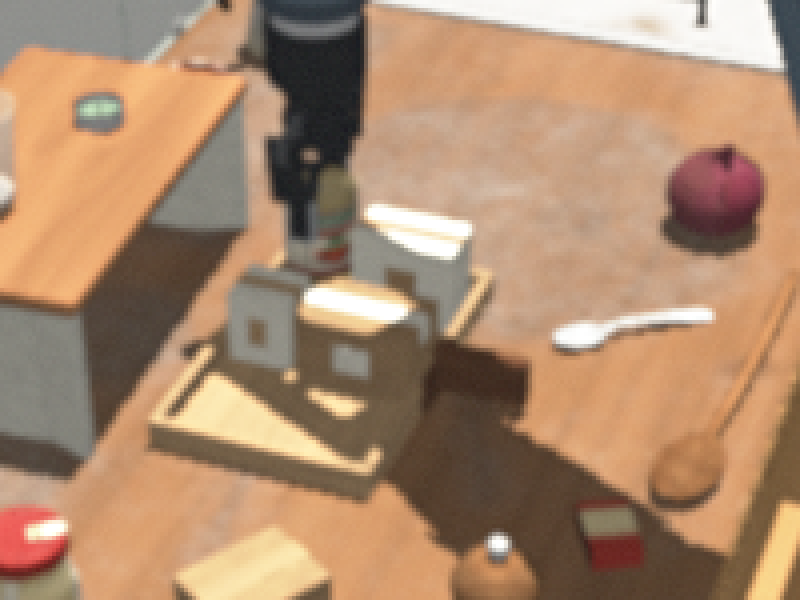

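The crop shows the tin held over the back-right slot (320,215). The middle file and the slim carton stand upright.

Call:
{"api": "servo_tool", "payload": {"motion": [[[-0.1,-0.1,0.9,0,1],[-0.1,-0.1,1.6,0,1],[-0.1,-0.1,2.1,0,1],[-0.1,-0.1,2.3,0,1],[-0.1,-0.1,2.3,0,1]]]}}

```text
time_s: 28.5
eef_pos: [0.5979, -0.0988, 0.0671]
eef_rot: [0.0, 1.0, -0.0, -0.0]
wrist_force: [-7.8, 1.0, 14.5]
opening: 0.658
grasp_force: 65.4
```

Call:
{"api": "servo_tool", "payload": {"motion": [[[0,0,0,0,0],[0,0,0,0,-0.5],[0,0,0,0,-0.6],[0,0,0,0,-0.6],[0,0,-1,0,-0.6]]]}}

```text
time_s: 29.0
eef_pos: [0.5966, -0.0983, 0.0739]
eef_rot: [-0.001, 1.0, -0.0, -0.002]
wrist_force: [-1.1, 0.7, 0.1]
opening: 0.804
grasp_force: 0.0
```

Call:
{"api": "servo_tool", "payload": {"motion": [[[0,0,-3,0,-0.6],[0,0,-7,0,-1],[-1,-3,-9,0,-1],[-2.2,-7.5,-9,0,-1],[-3.5,-12,-9,0,-1]]]}}

```text
time_s: 29.5
eef_pos: [0.5635, 0.0218, 0.1673]
eef_rot: [0.0, 1.0, -0.001, 0.002]
wrist_force: [0.6, 1.7, -1.0]
opening: 0.998
grasp_force: 0.0
```

Call:
{"api": "servo_tool", "payload": {"motion": [[[-1.3,-4.5,0,-5,-1],[-2.6,-9,0,-12,-1],[-4,-13.5,0,-18,-1],[-5.3,-18,0,-25,-1],[-6.6,-22,0,-30,-1]]]}}

```text
time_s: 30.0
eef_pos: [0.4965, 0.2434, 0.1661]
eef_rot: [-0.0, 0.965, 0.261, 0.001]
wrist_force: [1.1, 0.3, -1.2]
opening: 1.0
grasp_force: 0.0
```

Call:
{"api": "servo_tool", "payload": {"motion": [[[0,0,0,-8,-1],[0,0,0,-16,-1],[0,0,0,-24,-1],[0,0,0,-29.8,-1],[0,0,0,-29.8,-1]]]}}

```text
time_s: 30.5
eef_pos: [0.4972, 0.2414, 0.1659]
eef_rot: [0.0, 0.867, 0.499, 0.0]
wrist_force: [-0.6, -0.2, -0.1]
opening: 1.005
grasp_force: 0.0
```

```bash
python3 - <<'E'
from h import *
for n in('top','side'):
    c=snap(n); print(n); tops(c,yr=(-.5,.7),xr=(.4,.65))
for q,st,ce,m in comps(snap('top'),0.012,0.032,xr=(.455,.7),yr=(-.2,.22),amin=60): print('tray?',ce,len(q),rect(q[:,:2]))
p,s=pose(); print(p,np.degrees(s)); go(p,s,(.4845,.2765,.050,59.7))
E
```

```text
top
[198. 196.] n 234 ztop 92.7 rect(cx,cy,L,W,ang) [625.3, 321.1, 49.1, 33.9, -76.6] mean [622.5 318.4]
[321. 205.] n 308 ztop 69.8 rect(cx,cy,L,W,ang) [602.7, -13.5, 47.1, 40.3, -0.7] mean [603.1 -13.2]
[354. 222.] n 927 ztop 81.6 rect(cx,cy,L,W,ang) [553.1, -96.6, 139.5, 53.5, -0.8] mean [550.4 -98.8]
[321. 233.] n 748 ztop 68.0 rect(cx,cy,L,W,ang) [524.8, -12.5, 89.2, 56.2, -0.7] mean [525.2 -12.2]
[217. 259.] n 85 ztop 191.7 rect(cx,cy,L,W,ang) [448.5, 257.0, 8.6, 0.9, -18.3] mean [448.6 257.2]
[322. 266.] n 142 ztop 51.7 rect(cx,cy,L,W,ang) [437.7, -14.0, 67.4, 13.1, 4.0] mean [436.8 -14. ]
side
[315. 229.] n 1352 ztop 78.6 rect(cx,cy,L,W,ang) [550.1, -95.7, 131.3, 63.4, -1.9] mean [545.7 -98.1]
[270. 248.] n 140 ztop 198.4 rect(cx,cy,L,W,ang) [539.4, 222.9, 20.6, 8.7, 34.6] mean [539.3 222.7]
[340. 249.] n 133 ztop 49.0 rect(cx,cy,L,W,ang) [439.0, -11.5, 68.5, 20.0, -2.6] mean [438.2 -11.1]
[293. 268.] n 112 ztop 196.3 rect(cx,cy,L,W,ang) [457.9, 276.5, 12.4, 6.3, -23.7] mean [457.5 276.8]
[226. 303.] n 716 ztop 88.8 rect(cx,cy,L,W,ang) [617.2, 318.4, 56.0, 53.4, -35.3] mean [615.6 319.7]
[283. 308.] n 859 ztop 65.0 rect(cx,cy,L,W,ang) [485.7, 275.5, 78.0, 61.9, 60.1] mean [485.2 277.2]
tray? [320.28856243 224.89926548] 953 [553.5 -13.  260.7 171.9 -89.9]
[0.49724417 0.2412514  0.16562053] 59.609316598076454
  to (0.4845, 0.2765, 0.05, 59.7) -> dx 2.40 dy -2.88 dz 11.56 twist -0.1 |d| 122mm
```

Call:
{"api": "servo_tool", "payload": {"motion": [[[1.2,-1.4,3,0,-1],[2.4,-2.9,5,0,-1],[2.4,-2.9,8.5,0,-1],[2.4,-2.9,11,0,-1],[2.4,-2.9,11.5,0,-1]]]}}

```text
time_s: 31.15
eef_pos: [0.4817, 0.2759, 0.0472]
eef_rot: [-0.001, 0.867, 0.498, -0.003]
wrist_force: [-0.5, 0.8, -0.4]
opening: 0.999
grasp_force: 0.0
```

Call:
{"api": "servo_tool", "payload": {"motion": [[[0,0,0,0,-1],[0,0,0,0,0],[0,0,0,0,1],[0,0,0,0,1],[0,0,0,0,1]]]}}

```text
time_s: 31.65
eef_pos: [0.4858, 0.2771, 0.0524]
eef_rot: [0.0, 0.867, 0.498, 0.002]
wrist_force: [0.1, -0.4, 6.3]
opening: 0.69
grasp_force: 66.0
```

Call:
{"api": "servo_tool", "payload": {"motion": [[[0,0,0,0,1],[0,0,-2,0,1],[0,0,-6,0,1],[0,0,-9.5,0,1],[0,0,-11,0,1]]]}}

```text
time_s: 32.15
eef_pos: [0.4861, 0.2772, 0.1645]
eef_rot: [0.001, 0.867, 0.498, 0.003]
wrist_force: [-0.2, -0.6, -0.1]
opening: 0.693
grasp_force: 65.1
```

Call:
{"api": "servo_tool", "payload": {"motion": [[[0,0,0,8,1],[0,0,0,16,1],[0,0,0,24,1],[0,0,0,32,1],[0,0,0,40,1]]]}}

```text
time_s: 32.65
eef_pos: [0.4837, 0.2764, 0.1597]
eef_rot: [0.0, 0.986, 0.169, -0.0]
wrist_force: [0.3, -0.0, -1.3]
opening: 0.693
grasp_force: 65.1
```

Call:
{"api": "servo_tool", "payload": {"motion": [[[0,0,0,8,1],[0,0,0,16,1],[0,0,0,19.7,1],[0,0,0,19.7,1],[0,0,0,19.7,1]]]}}

```text
time_s: 33.15
eef_pos: [0.4839, 0.2765, 0.1599]
eef_rot: [0.0, 1.0, 0.001, -0.0]
wrist_force: [-0.8, 0.4, -0.8]
opening: 0.69
grasp_force: 65.1
```

```bash
python3 - <<'E'
from h import *
for q,st,ce,m in comps(snap('top'),0.012,0.032,xr=(.455,.7),yr=(-.2,.22),amin=60): print('tray?',ce,len(q),rect(q[:,:2]))
p,s=pose(); print(p,np.degrees(s)); go(p,s,(.521,.076,p[2],0))
E
```

```text
tray? [319.99487705 225.2397541 ] 976 [553.3 -13.1 260.8 171.5 -89.8]
[0.48392674 0.27653866 0.1599625 ] 0.15168845593447228
  to (0.521, 0.076, np.float64(0.15996250039244997), 0) -> dx 3.65 dy 20.06 dz -0.00 twist 0.2 |d| 204mm
```

Call:
{"api": "servo_tool", "payload": {"motion": [[[0.6,3.5,0,0,1],[1.4,8,0,0,1],[2.3,12.5,0,0,1],[3.1,17,0,0,1],[3.7,20,0,0,1]]]}}

```text
time_s: 33.7
eef_pos: [0.5217, 0.074, 0.1604]
eef_rot: [0.0, 1.0, 0.0, 0.0]
wrist_force: [0.1, 1.3, -1.2]
opening: 0.692
grasp_force: 65.1
```

Call:
{"api": "servo_tool", "payload": {"motion": [[[0,0,3,0,1],[0,0,6,0,1],[0,0,8,0,1],[0,0,8,0,1],[0,0,8,0,1]]]}}

```text
time_s: 34.2
eef_pos: [0.5214, 0.0767, 0.0805]
eef_rot: [-0.0, 1.0, 0.001, -0.0]
wrist_force: [-0.4, 0.0, -0.2]
opening: 0.696
grasp_force: 65.2
```

Call:
{"api": "servo_tool", "payload": {"motion": [[[0,0,0,0,1],[0,0,0,0,1]]]}}

```text
time_s: 34.4
eef_pos: [0.5222, 0.0767, 0.0815]
eef_rot: [0.0, 1.0, 0.001, 0.001]
wrist_force: [0.5, 0.7, -0.3]
opening: 0.691
grasp_force: 65.1
```

```bash
python3 - <<'E'
from h import *
p,s=pose(); print(p,np.degrees(s)); go(p,s,(.521,.076,.058,0))
E
```

```text
[0.52219422 0.07673919 0.08153914] 0.08841748665449702
  to (0.521, 0.076, 0.058, 0) -> dx -0.12 dy 0.07 dz 2.35 twist 0.1 |d| 24mm
```

Call:
{"api": "servo_tool", "payload": {"motion": [[[-0.1,0.1,0.9,0,1],[-0.1,0.1,1.6,0,1],[-0.1,0.1,2.1,0,1],[-0.1,0.1,2.3,0,1],[-0.1,0.1,2.3,0,1]]]}}

```text
time_s: 34.9
eef_pos: [0.521, 0.0756, 0.0584]
eef_rot: [0.0, 1.0, 0.001, 0.0]
wrist_force: [-3.5, -0.2, 12.3]
opening: 0.692
grasp_force: 66.6
```

Call:
{"api": "servo_tool", "payload": {"motion": [[[0,0,0,0,-0.5],[0,0,0,0,-0.7],[0,0,0,0,-0.7],[0,0,0,0,-0.7],[0,0,-1,0,-0.7]]]}}

```text
time_s: 35.4
eef_pos: [0.519, 0.0757, 0.0662]
eef_rot: [-0.0, 1.0, 0.0, -0.002]
wrist_force: [0.1, -0.3, 0.2]
opening: 0.85
grasp_force: 0.0
```

Call:
{"api": "servo_tool", "payload": {"motion": [[[0,0,-3,0,-0.7],[0,0,-7,0,-1],[1,-2.5,-10,0,-1],[2.7,-7,-10.5,0,-1],[4.4,-11.5,-10.5,0,-1]]]}}

```text
time_s: 35.9
eef_pos: [0.5663, 0.1917, 0.1759]
eef_rot: [-0.0, 1.0, -0.0, 0.003]
wrist_force: [0.6, -0.4, -1.0]
opening: 1.002
grasp_force: 0.0
```

Call:
{"api": "servo_tool", "payload": {"motion": [[[1.7,-4.3,0,0,-1],[3.4,-8.6,0,0,-1],[5,-12.6,0,0,-1],[5,-12.6,0,0,-1],[5,-12.6,0,0,-1]]]}}

```text
time_s: 36.4
eef_pos: [0.6137, 0.3176, 0.1722]
eef_rot: [0.0, 1.0, 0.001, -0.0]
wrist_force: [0.2, 0.3, 0.3]
opening: 1.001
grasp_force: 0.0
```

```bash
python3 - <<'E'
from h import *
for n in('top','side'):
    c=snap(n); print(n); tops(c,yr=(-.2,.7),xr=(.4,.66))
for q,st,ce,m in comps(snap('top'),0.012,0.032,xr=(.455,.7),yr=(-.2,.22),amin=60): print('tray?',ce,len(q),rect(q[:,:2]))
p,s=pose(); print(p,np.degrees(s)); go(p,s,(.616,.318,.058,0))
E
```

```text
top
[207. 203.] n 134 ztop 183.5 rect(cx,cy,L,W,ang) [604.8, 269.6, 14.1, 3.7, -67.2] mean [604.6 270.9]
[321. 205.] n 301 ztop 69.8 rect(cx,cy,L,W,ang) [602.8, -13.5, 46.5, 40.3, -0.7] mean [601.2 -12.9]
[354. 222.] n 926 ztop 81.1 rect(cx,cy,L,W,ang) [553.2, -96.7, 139.6, 53.4, -0.7] mean [549.3 -99.1]
[321. 233.] n 752 ztop 67.3 rect(cx,cy,L,W,ang) [524.8, -12.5, 89.1, 56.2, -0.7] mean [524.  -12.5]
[289. 236.] n 650 ztop 73.7 rect(cx,cy,L,W,ang) [518.3, 75.5, 75.4, 56.0, -0.6] mean [516.6  75.9]
[322. 265.] n 143 ztop 50.8 rect(cx,cy,L,W,ang) [437.6, -14.3, 67.4, 12.7, 2.9] mean [436.3 -14.5]
side
[308. 238.] n 2584 ztop 78.1 rect(cx,cy,L,W,ang) [557.2, -17.3, 225.9, 142.7, 88.5] mean [553.8 -94. ]
[231. 252.] n 132 ztop 198.6 rect(cx,cy,L,W,ang) [612.9, 273.7, 20.9, 15.3, 30.5] mean [612.9 272.3]
[211. 276.] n 115 ztop 197.4 rect(cx,cy,L,W,ang) [605.6, 367.3, 14.9, 5.2, 66.0] mean [606.3 368.1]
[226. 303.] n 707 ztop 88.9 rect(cx,cy,L,W,ang) [616.2, 318.9, 55.3, 54.4, -59.3] mean [615.7 319.1]
tray? [319.82533197 225.3319714 ] 979 [553.4 -12.8 260.4 172.2 -89.6]
[0.61390699 0.31562266 0.17255731] -0.0026594076949113237
  to (0.616, 0.318, 0.058, 0) -> dx 0.21 dy -0.24 dz 11.46 twist -0.0 |d| 115mm
```

Call:
{"api": "servo_tool", "payload": {"motion": [[[0.1,-0.1,3.5,0,-1],[0.1,-0.1,7.5,0,-1],[0.1,-0.1,10,0,-1],[0.1,-0.1,11.4,0,-1],[0.1,-0.1,11.4,0,-1]]]}}

```text
time_s: 37.05
eef_pos: [0.6138, 0.3163, 0.0563]
eef_rot: [0.001, 1.0, -0.0, -0.002]
wrist_force: [-0.3, 0.5, 0.6]
opening: 1.001
grasp_force: 0.0
```

Call:
{"api": "servo_tool", "payload": {"motion": [[[0,0,0,0,-1],[0,0,0,0,0],[0,0,0,0,1],[0,0,0,0,1],[0,0,0,0,1]]]}}

```text
time_s: 37.55
eef_pos: [0.6169, 0.3183, 0.0611]
eef_rot: [-0.001, 1.0, 0.001, 0.002]
wrist_force: [0.1, -1.7, 7.4]
opening: 0.667
grasp_force: 64.6
```

Call:
{"api": "servo_tool", "payload": {"motion": [[[0,0,0,0,1],[0,0,-2,0,1],[0,0,-6,0,1],[0,0,-9.5,0,1],[0,0,-11,0,1]]]}}

```text
time_s: 38.05
eef_pos: [0.6171, 0.3186, 0.1734]
eef_rot: [-0.001, 1.0, 0.001, 0.003]
wrist_force: [1.5, -0.6, -1.0]
opening: 0.668
grasp_force: 64.4
```

Call:
{"api": "servo_tool", "payload": {"motion": [[[-0.3,3.5,0,0,1],[-0.6,8,0,0,1],[-1,12.5,0,0,1],[-1.5,17,0,0,1],[-1.8,21,0,0,1]]]}}

```text
time_s: 38.55
eef_pos: [0.5963, 0.1058, 0.1675]
eef_rot: [0.0, 1.0, 0.0, -0.001]
wrist_force: [0.7, 0.1, -0.5]
opening: 0.666
grasp_force: 64.4
```

Call:
{"api": "servo_tool", "payload": {"motion": [[[-0.2,2,0,0,1],[-0.2,3,0,0,1],[-0.2,3,2,0,1],[-0.2,3,2,0,1],[-0.2,3,2,0,1]]]}}

```text
time_s: 39.05
eef_pos: [0.5948, 0.0785, 0.1477]
eef_rot: [-0.0, 1.0, 0.001, -0.001]
wrist_force: [0.6, 0.7, -0.9]
opening: 0.664
grasp_force: 64.4
```

```bash
python3 - <<'E'
from h import *
for q,st,ce,m in comps(snap('top'),0.012,0.032,xr=(.455,.7),yr=(-.2,.22),amin=60): print('tray?',ce,len(q),rect(q[:,:2]))
p,s=pose(); print(p,np.degrees(s)); go(p,s,(.594,.076,.067,0))
E
```

```text
tray? [347.4070632  227.88104089] 538 [553.4 -55.1 176.1 171.4 -89.7]
tray? [275.296875 218.046875] 64 [5.739e+02 1.132e+02 5.100e+01 8.500e+00 3.000e-01]
[0.59531623 0.07855583 0.14835729] 0.11523571176553428
  to (0.594, 0.076, 0.067, 0) -> dx -0.13 dy 0.26 dz 8.14 twist 0.1 |d| 81mm
```

Call:
{"api": "servo_tool", "payload": {"motion": [[[-0.1,0.2,3,0,1],[-0.1,0.2,5,0,1],[-0.1,0.2,6,0,1],[-0.1,0.2,6,0,1],[-0.1,0.2,6,0,1]]]}}

```text
time_s: 39.6
eef_pos: [0.5951, 0.076, 0.0893]
eef_rot: [0.0, 1.0, 0.001, 0.001]
wrist_force: [0.3, 0.6, -1.1]
opening: 0.66
grasp_force: 64.4
```

Call:
{"api": "servo_tool", "payload": {"motion": [[[0,0,0.9,0,1],[0,0,1.6,0,1],[0,0,2,0,1],[0,0,2.2,0,1],[0,0,2.2,0,1]]]}}

```text
time_s: 40.1
eef_pos: [0.5943, 0.0757, 0.0673]
eef_rot: [0.0, 1.0, 0.001, -0.0]
wrist_force: [-4.4, 0.1, 9.3]
opening: 0.664
grasp_force: 65.3
```

```bash
python3 - <<'E'
from h import *
p,s=pose(); print(p,np.degrees(s),ctrl.get_obs()['wrist_force'])
c=snap('side'); cv2.imwrite('pics/s6.png',c['pixels'][160:310,220:420,::-1].repeat(4,0).repeat(4,1))
E
```

```text
[0.59431119 0.07573418 0.06725565] 0.0630862287139836 [-4.43476289  0.0924279   9.25213679]
```

View pics/s6.png

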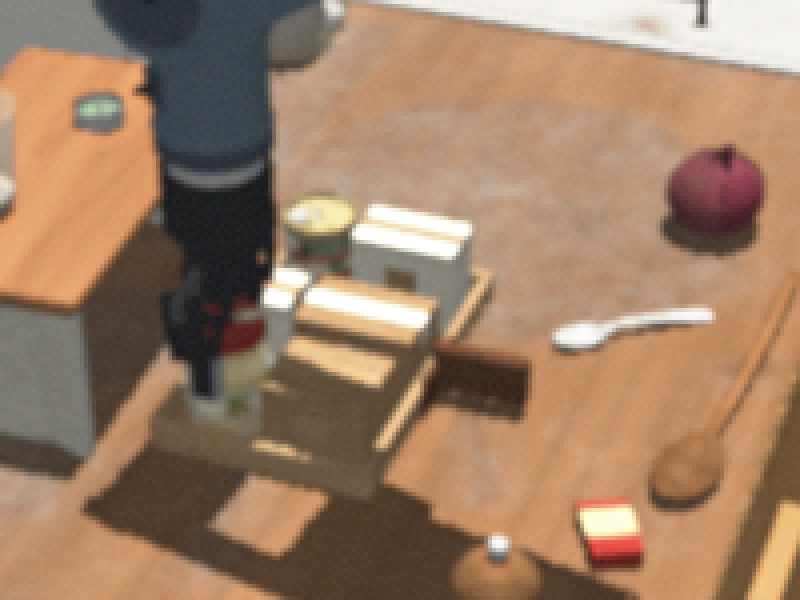

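The jar touches the tray floor in its slot (crop 230,370), upright. I release it and go to the handle.

Call:
{"api": "servo_tool", "payload": {"motion": [[[0,0,0,0,-0.3],[0,0,0,0,-0.7],[0,0,0,0,-0.7],[0,0,0,0,-0.7],[0,0,-1,0,-0.7]]]}}

```text
time_s: 40.65
eef_pos: [0.5931, 0.0758, 0.075]
eef_rot: [-0.0, 1.0, 0.0, -0.002]
wrist_force: [0.2, 0.5, -0.3]
opening: 0.846
grasp_force: 0.0
```

Call:
{"api": "servo_tool", "payload": {"motion": [[[0,0,-3,0,-0.7],[0,0,-7,0,-0.7],[-1.5,0.8,-9.5,0,-0.7],[-5,2.5,-9.5,0,-0.7],[-9,4.4,-9.5,0,-0.7]]]}}

```text
time_s: 41.15
eef_pos: [0.505, 0.0312, 0.1733]
eef_rot: [0.0, 1.0, 0.001, 0.002]
wrist_force: [-1.2, 0.4, 1.0]
opening: 0.846
grasp_force: 0.0
```

Call:
{"api": "servo_tool", "payload": {"motion": [[[-4,2,0,0,-0.5],[-8,4,0,0,-0.3],[-9.2,4.5,0,0,-0.2],[-9.2,4.5,0,0,-0.2],[-9.2,4.5,0,0,-0.2]]]}}

```text
time_s: 41.65
eef_pos: [0.4138, -0.0137, 0.1723]
eef_rot: [0.0, 1.0, 0.0, 0.001]
wrist_force: [0.5, -0.4, 0.6]
opening: 0.6
grasp_force: 0.0
```

```bash
python3 - <<'E'
from h import *
p,s=pose(); print(p,np.degrees(s)); go(p,s,(.412,-.0135,.036,0))
for n in('top','side'):
    c=snap(n); print(n); tops(c,yr=(-.2,.35),xr=(.28,.66)); save(c,n+'7.png')
    for q,st,ce,m in comps(c,0.012,0.032,xr=(.455,.7),yr=(-.2,.22),amin=60): print('tray?',ce,len(q),rect(q[:,:2]))
E
```

```text
[ 0.41376464 -0.01368777  0.17231243] 0.0114115372892138
  to (0.412, -0.0135, 0.036, 0) -> dx -0.18 dy -0.02 dz 13.63 twist 0.0 |d| 136mm
top
[321. 205.] n 305 ztop 69.7 rect(cx,cy,L,W,ang) [602.5, -13.4, 46.9, 40.4, -0.9] mean [600.6 -13.1]
[354. 222.] n 925 ztop 81.5 rect(cx,cy,L,W,ang) [553.4, -96.4, 139.6, 53.6, -0.8] mean [548.5 -99.7]
[288. 224.] n 1077 ztop 96.0 rect(cx,cy,L,W,ang) [592.4, 75.4, 53.8, 52.8, -0.5] mean [591.2  75.7]
[322. 228.] n 551 ztop 68.2 rect(cx,cy,L,W,ang) [531.5, -12.6, 75.7, 56.2, -0.7] mean [537.8 -14.2]
[199. 310.] n 461 ztop 164.0 rect(cx,cy,L,W,ang) [323.6, 309.4, 19.1, 16.1, -72.1] mean [322.9 307.3]
tray? [318.52472527 217.45054945] 728 [555.4 -12.6 260.  167.  -89.9]
side
[350. 213.] n 179 ztop 197.7 rect(cx,cy,L,W,ang) [406.4, -4.4, 95.2, 10.5, 88.4] mean [405.4  -9.6]
[301. 240.] n 2919 ztop 93.2 rect(cx,cy,L,W,ang) [594.6, 78.2, 55.8, 54.0, -25.2] mean [593.2  79.5]
[340. 249.] n 143 ztop 48.6 rect(cx,cy,L,W,ang) [439.2, -12.6, 71.1, 18.1, -1.2] mean [439.9 -11.1]
[343. 322.] n 1040 ztop 156.1 rect(cx,cy,L,W,ang) [321.3, 309.7, 34.3, 29.9, 21.0] mean [321.6 311.5]
tray? [335.784 236.008] 125 [484.8 -93.6  99.5  24.8 -88.6]
tray? [295.13391557 267.69868996] 687 [ 5.490e+02  4.830e+01  1.875e+02  1.473e+02 -1.000e-01]
```

View pics/top7.png

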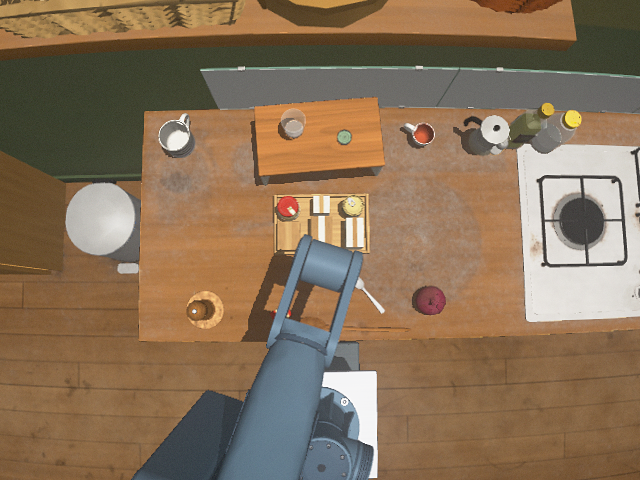

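The top view shows all six pieces in three files inside the tray (274–370, 194–255), the mill on the coaster (200,310) and the onion untouched. Next I grip the handle.

Call:
{"api": "servo_tool", "payload": {"motion": [[[-0.2,0,4,0,-0.2],[-0.2,0,8,0,-0.2],[-0.2,0,11.5,0,-0.2],[-0.2,0,13.5,0,-0.2],[-0.2,0,13.6,0,-0.2]]]}}

```text
time_s: 42.25
eef_pos: [0.4089, -0.0124, 0.0326]
eef_rot: [-0.001, 1.0, 0.001, -0.003]
wrist_force: [1.0, -0.9, -0.1]
opening: 0.599
grasp_force: 0.0
```

Call:
{"api": "servo_tool", "payload": {"motion": [[[0,0,0,0,0.2],[0,0,0,0,1],[0,0,0,0,1],[0,0,0,0,1],[0,0,0,0,1]]]}}

```text
time_s: 42.75
eef_pos: [0.4119, -0.0138, 0.0367]
eef_rot: [0.0, 1.0, 0.0, 0.002]
wrist_force: [0.6, 0.9, 7.4]
opening: 0.152
grasp_force: 59.5
```

Call:
{"api": "servo_tool", "payload": {"motion": [[[0,0,0,0,1],[0,0,-0.1,0,1],[0.2,0.2,-0.1,-0.5,1],[0.5,0.5,-0.1,-1,1],[0.9,0.8,-0.1,-1.7,1]]]}}

```text
time_s: 43.25
eef_pos: [0.4152, -0.0193, 0.0363]
eef_rot: [-0.002, 1.0, 0.016, -0.005]
wrist_force: [-20.8, 7.9, 30.6]
opening: 0.161
grasp_force: 63.7
```

Call:
{"api": "servo_tool", "payload": {"motion": [[[0.5,0.4,0,-0.8,1],[1,0.8,0,-1.6,1],[1.3,1.1,0,-2.3,1],[1.5,1.3,0,-2.8,1],[1.5,1.3,0,-2.8,1]]]}}

```text
time_s: 43.75
eef_pos: [0.4311, -0.0323, 0.0363]
eef_rot: [-0.002, 0.999, 0.041, -0.005]
wrist_force: [-15.6, 7.0, 24.1]
opening: 0.15
grasp_force: 63.1
```

```bash
python3 - <<'E'
from h import *
p,s=pose(); print(p,np.degrees(s))
for n in('top','side'):
    c=snap(n); print(n); tops(c,yr=(-.2,.35),xr=(.45,.68))
    for q,st,ce,m in comps(c,0.012,0.032,xr=(.455,.7),yr=(-.2,.22),amin=60): print('tray?',ce,len(q),rect(q[:,:2]))
E
```

```text
[ 0.43105762 -0.03230689  0.03629109] 4.68763951631817
top
[282. 173.] n 268 ztop 138.0 rect(cx,cy,L,W,ang) [673.6, 66.8, 162.9, 12.7, -89.9] mean [675.3  85.6]
[355. 212.] n 919 ztop 81.4 rect(cx,cy,L,W,ang) [578.6, -101.3, 139.3, 51.7, 3.3] mean [ 575.1 -104.8]
[322. 198.] n 311 ztop 70.4 rect(cx,cy,L,W,ang) [618.6, -14.8, 47.1, 42.9, 1.9] mean [617.6 -13.9]
[291. 220.] n 1128 ztop 96.5 rect(cx,cy,L,W,ang) [603.2, 72.5, 54.2, 52.8, 0.4] mean [603.4  73.1]
[325. 222.] n 585 ztop 67.9 rect(cx,cy,L,W,ang) [546.6, -20.2, 83.6, 56.9, 3.6] mean [550.3 -22.6]
tray? [364.69205298 217.5397351 ] 302 [ 581.3 -106.8  167.2   83.     4.5]
tray? [296.29661017 212.20550847] 472 [572.2   3.5 215.9 167.2 -84.6]
side
[334. 210.] n 74 ztop 189.2 rect(cx,cy,L,W,ang) [460.9, -14.0, 31.6, 8.8, -56.4] mean [459.2 -11.2]
[243. 235.] n 299 ztop 136.8 rect(cx,cy,L,W,ang) [678.1, 70.0, 165.8, 13.8, -85.2] mean [675.1  91.3]
[296. 237.] n 2859 ztop 93.6 rect(cx,cy,L,W,ang) [604.2, 74.9, 58.4, 54.7, -83.1] mean [603.3  76.5]
[330. 244.] n 72 ztop 48.3 rect(cx,cy,L,W,ang) [473.4, -25.5, 37.2, 12.6, -0.9] mean [474.1 -25. ]
tray? [329.48076923 232.06730769] 104 [ 507.7 -104.2  108.    21.2  -81.9]
tray? [294.09536785 264.44277929] 734 [552.3  37.6 207.9 154.    6.8]
```

```bash
cat >> h.py <<'E'
def bayframe(c):
    P=cloud(c); m=(abs(P[...,2]-.134)<.012)&(P[...,0]>.6)&(abs(P[...,1])<.21)
    k,L,st,ce=cv2.connectedComponentsWithStats(m.astype(np.uint8),connectivity=4); i=1+st[1:,4].argmax()
    return rect(P[L==i][:,:2])
def tray(c,xlo=.45):
    P=cloud(c); m=(P[...,2]>.016)&(P[...,2]<.032)&(P[...,0]>xlo)&(P[...,0]<.70)&(abs(P[...,1]+.015)<.17)
    k,L,st,ce=cv2.connectedComponentsWithStats(m.astype(np.uint8)); g=np.isin(L,[i for i in range(1,k) if st[i,4]>30])
    return rect(P[g][:,:2]),P[g]
E
python3 - <<'E'
from h import *
c=snap('top'); print('bay top plate',bayframe(c)); r,q=tray(c,.475); print('tray',r)
a=np.deg2rad(4.5);u=np.array([np.cos(a),np.sin(a)]);v=np.array([-u[1],u[0]])
d=q[:,:2]-[.678,-.015]; X,Y=d@u,d@v
print('bay-frame x ext',np.percentile(X,[.5,99.5]).round(4),'y ext',np.percentile(Y,[.5,99.5]).round(4))
for lo,hi in((-.17,-.12),(-.12,-.06),(-.06,-.02)):
    k=(X>lo)&(X<hi); print(lo,np.percentile(Y[k],[1,99]).round(4))
E
```

```text
bay top plate [773.2  -7.4 331.3 192.9 -85.2]
tray [573.9 -18.6 260.2 167.4 -85.1]
bay-frame x ext [-0.1882 -0.0208] y ext [-0.1251  0.1345]
-0.17 [-0.1255  0.134 ]
-0.12 [-0.1246  0.1344]
-0.06 [-0.1234  0.1344]
```

Call:
{"api": "servo_tool", "payload": {"motion": [[[0.4,0.1,0,0,1],[1.2,0.2,0,0,1],[2,0.35,0,0,1],[2.7,0.5,0,0,1],[3,0.5,0,0,1]]]}}

```text
time_s: 44.4
eef_pos: [0.4621, -0.0361, 0.0364]
eef_rot: [-0.001, 0.999, 0.041, -0.004]
wrist_force: [-17.6, -0.3, 21.3]
opening: 0.153
grasp_force: 62.6
```

```bash
python3 - <<'E'
from h import *
p,s=pose(); print(p,np.degrees(s))
c=snap('top'); r,q=tray(c,.505); print('tray',r)
a=np.deg2rad(4.6);u=np.array([np.cos(a),np.sin(a)]);v=np.array([-u[1],u[0]])
X,Y=q[:,:2]@u,q[:,:2]@v
for lo,hi in((.5,.56),(.56,.62),(.62,.66)):
    k=(X>lo)&(X<hi); e=np.percentile(Y[k],[1,99]); print(lo,e.round(4),'centre off',(e.mean()+.0688).round(4))
tops(c,yr=(-.2,.2),xr=(.45,.67))
E
```

```text
[ 0.46205336 -0.03605367  0.03642385] 4.678042985216183
tray [604.8 -22.9 260.3 167.5 -85.2]
0.5 [-0.2001  0.0578] centre off -0.0023
0.56 [-0.2004  0.0585] centre off -0.0022
0.62 [-0.2007  0.0588] centre off -0.0022
[264. 177.] n 38 ztop 136.5 rect(cx,cy,L,W,ang) [668.5, 133.7, 28.4, 2.8, 89.3] mean [668.7 134.7]
[357. 202.] n 879 ztop 80.8 rect(cx,cy,L,W,ang) [605.4, -105.5, 130.6, 53.7, 2.5] mean [ 603.9 -107.6]
[325. 202.] n 823 ztop 69.4 rect(cx,cy,L,W,ang) [606.6, -22.8, 128.8, 57.3, 3.6] mean [612.9 -23.1]
[292. 209.] n 1129 ztop 96.5 rect(cx,cy,L,W,ang) [634.9, 69.1, 54.8, 51.4, -20.6] mean [635.1  69. ]
```

Call:
{"api": "servo_tool", "payload": {"motion": [[[0.5,0,0,0,1],[1.4,-0.1,0,0,1],[2.4,-0.2,0,0,1],[3.4,-0.2,0,0,1],[4,-0.2,0,0,1]]]}}

```text
time_s: 44.95
eef_pos: [0.5023, -0.0312, 0.0364]
eef_rot: [-0.0, 0.999, 0.04, -0.004]
wrist_force: [-15.5, -1.2, 18.4]
opening: 0.153
grasp_force: 62.2
```

Call:
{"api": "servo_tool", "payload": {"motion": [[[0.5,0,0,0,1],[1.4,0,0,0,1],[2.4,0,0,0,1],[3.4,0,0,0,1],[4,0,0,0,1]]]}}

```text
time_s: 45.45
eef_pos: [0.5423, -0.0282, 0.0365]
eef_rot: [-0.0, 0.999, 0.04, -0.003]
wrist_force: [-15.7, -1.1, 17.4]
opening: 0.153
grasp_force: 62.0
```

```bash
python3 - <<'E'
from h import *
p,s=pose(); print(p,np.degrees(s))
c=snap('top'); r,q=tray(c,.585)
a=np.deg2rad(4.6);u=np.array([np.cos(a),np.sin(a)]);v=np.array([-u[1],u[0]])
X,Y=q[:,:2]@u,q[:,:2]@v
k=(X>.59)&(X<.66); e=np.percentile(Y[k],[1,99]); print(e.round(4),'centre off',(e.mean()+.0688).round(4), 'rear x',np.percentile(X,[.5,2]))
c=snap('side'); cv2.imwrite('pics/s8.png',c['pixels'][160:310,200:400,::-1].repeat(4,0).repeat(4,1))
E
```

```text
[ 0.5423264  -0.02815963  0.03649157] 4.625338548127646
[-0.1993  0.0594] centre off -0.0011 rear x [0.59775333 0.59834799]
```

View pics/s8.png

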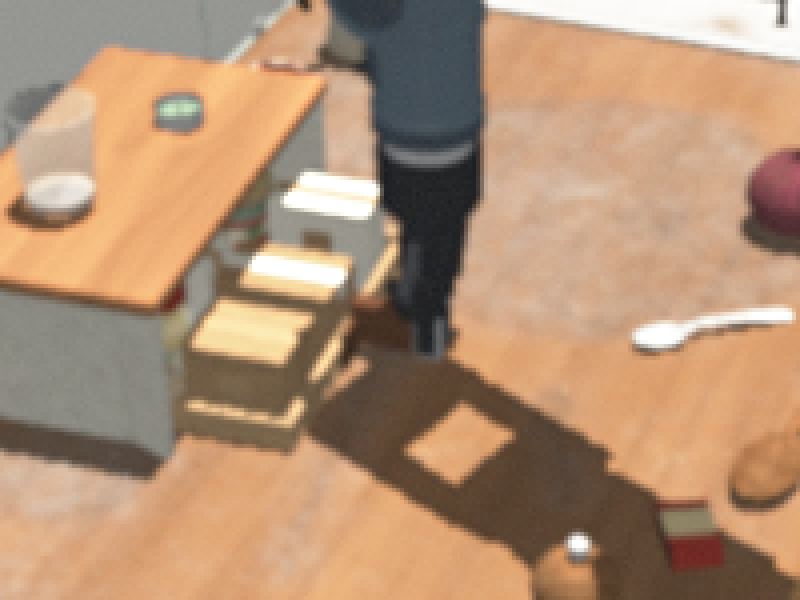

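The loaded tray is halfway into the bay (crop 270,350), straight and clear of both sides.

Call:
{"api": "servo_tool", "payload": {"motion": [[[0.5,0,0,0,1],[1.4,0,0,0,1],[2.4,0,0,0,1],[3.4,0,0,0,1],[4.2,0,0,0,1]]]}}

```text
time_s: 46.05
eef_pos: [0.584, -0.0249, 0.0366]
eef_rot: [-0.0, 0.999, 0.04, -0.004]
wrist_force: [-15.4, -0.3, 16.5]
opening: 0.152
grasp_force: 61.7
```

Call:
{"api": "servo_tool", "payload": {"motion": [[[0.5,0,0,0,1],[1.2,0,0,0,1],[2,0,0,0,1],[2.6,0,0,0,1],[3,0,0,0,1]]]}}

```text
time_s: 46.55
eef_pos: [0.6139, -0.0226, 0.0366]
eef_rot: [-0.0, 0.999, 0.04, -0.004]
wrist_force: [-14.6, -1.4, 14.8]
opening: 0.151
grasp_force: 61.6
```

Call:
{"api": "servo_tool", "payload": {"motion": [[[0.2,0,0,0,1],[0.4,0,0,0,1],[0.6,0,0,0,1],[0.6,0,0,0,1]]]}}

```text
time_s: 46.95
eef_pos: [0.62, -0.0221, 0.0366]
eef_rot: [-0.0, 0.999, 0.04, -0.003]
wrist_force: [-9.9, -1.2, 12.0]
opening: 0.156
grasp_force: 61.2
```

```bash
python3 - <<'E'
from h import *
p,s=pose(); print(p,np.degrees(s), 'tray origin est u', p[:2]@[np.cos(.08),np.sin(.08)]+.143)
c=snap('top'); P=cloud(c); u=np.array([np.cos(.08),np.sin(.08)])
m=(P[...,2]>.016)&(P[...,2]<.03)&(P[...,0]>.6)&(P[...,0]<.7)&(abs(P[...,1]+.015)<.13)&(abs(P[...,1]+.02)>.03); print('rear u',np.percentile(P[m][:,:2]@u,[1,5,50]) if m.sum() else None,m.sum())
c=snap('side'); P=cloud(c); m=(P[...,2]>.016)&(P[...,2]<.03)&(P[...,0]>.6)&(P[...,0]<.7)&(abs(P[...,1]+.015)<.13)&(abs(P[...,1]+.02)>.03); print('rear u side',np.percentile(P[m][:,:2]@u,[1,5,50]) if m.sum() else None,m.sum())
E
```

```text
[ 0.62002019 -0.02214834  0.03660904] 4.61137644169569 tray origin est u 0.7592672081484146
rear u [0.67491061 0.67656287 0.68162763] 123
rear u side [0.67580167 0.67685656 0.6821354 ] 174
```

Call:
{"api": "servo_tool", "payload": {"motion": [[[0.1,0,0,0,1],[0.2,0,0,0,1],[0.3,0,0,0,1],[0.3,0,0,0,1]]]}}

```text
time_s: 47.45
eef_pos: [0.6227, -0.0219, 0.0366]
eef_rot: [-0.0, 0.999, 0.04, -0.003]
wrist_force: [-12.5, -0.9, 12.4]
opening: 0.154
grasp_force: 61.3
```

Call:
{"api": "servo_tool", "payload": {"motion": [[[0.1,0,0,0,1],[0.2,0,0,0,1],[0.2,0,0,0,1]]]}}

```text
time_s: 47.75
eef_pos: [0.6248, -0.0218, 0.0366]
eef_rot: [-0.0, 0.999, 0.04, -0.003]
wrist_force: [-12.3, -0.7, 13.0]
opening: 0.158
grasp_force: 61.3
```

Call:
{"api": "servo_tool", "payload": {"motion": [[[0.1,0,0,0,1],[0.2,0,0,0,1],[0.2,0,0,0,1]]]}}

```text
time_s: 48.05
eef_pos: [0.6249, -0.0217, 0.0366]
eef_rot: [-0.0, 0.999, 0.04, -0.006]
wrist_force: [-21.0, -2.5, 19.9]
opening: 0.157
grasp_force: 62.5
```

Call:
{"api": "servo_tool", "payload": {"motion": [[[0.1,0,0,0,1],[0.2,0,0,0,1],[0.2,0,0,0,1]]]}}

```text
time_s: 48.35
eef_pos: [0.625, -0.0216, 0.0365]
eef_rot: [-0.0, 0.999, 0.04, -0.008]
wrist_force: [-30.9, -3.3, 26.7]
opening: 0.153
grasp_force: 63.6
```

Contact with the back panel: the pose stalls and the force rises. I relax the push, release and retreat.

Call:
{"api": "servo_tool", "payload": {"motion": [[[-0.2,0,0,0,1],[-0.3,0,0.05,0,1],[-0.3,0,0.1,0,0.5],[-0.3,0,0.1,0,-0.2],[-0.3,0,0.1,0,-0.2]]]}}

```text
time_s: 48.85
eef_pos: [0.6286, -0.0217, 0.0352]
eef_rot: [0.0, 0.999, 0.04, 0.0]
wrist_force: [-0.4, -0.4, 0.4]
opening: 0.578
grasp_force: 0.0
```

Call:
{"api": "servo_tool", "payload": {"motion": [[[0,0,0,0,-0.2],[0,0,-1,0,-0.2],[-0.5,0,-4,0,-0.2],[-3,0,-8,0,-0.2],[-7,0,-12,0,-0.2]]]}}

```text
time_s: 49.35
eef_pos: [0.564, -0.027, 0.1529]
eef_rot: [0.0, 0.999, 0.04, 0.001]
wrist_force: [0.6, -0.3, 2.0]
opening: 0.601
grasp_force: 0.0
```

Call:
{"api": "servo_tool", "payload": {"motion": [[[-4,1,-2,0,-0.2],[-8,4,-4,0,-0.2],[-12,8,-5,0,-0.2],[-14,12,-5,0,-0.2],[-14,16,-5,0,-0.2]]]}}

```text
time_s: 49.85
eef_pos: [0.4346, -0.1983, 0.2022]
eef_rot: [0.001, 0.999, 0.04, 0.001]
wrist_force: [0.7, 0.2, 0.0]
opening: 0.6
grasp_force: 0.0
```

Call:
{"api": "servo_tool", "payload": {"motion": [[[0,4,0,0,-0.2],[0,8,0,0,-0.2],[0,12,0,0,-0.2],[0,14,0,0,-0.2],[0,14,0,0,-0.2]]]}}

```text
time_s: 50.35
eef_pos: [0.4475, -0.3398, 0.2014]
eef_rot: [0.001, 0.999, 0.038, 0.0]
wrist_force: [0.4, 1.2, -0.1]
opening: 0.597
grasp_force: 0.0
```

```bash
python3 - <<'E'
from h import *
u=np.array([np.cos(.08),np.sin(.08)]); v=np.array([-u[1],u[0]])
for n in('top','side'):
    c=snap(n); P=cloud(c); save(c,n+'9.png')
    m=(P[...,2]>.016)&(P[...,2]<.03)&(P[...,0]>.65)&(P[...,0]<.7)&(abs(P[...,1]+.015)<.13); q=P[m]; print(n,m.sum(),np.percentile(q[:,:2]@u,[1,50]).round(4))
    for y in(-.1,.07):
        k=abs(q[:,1]-y)<.03; print(y,k.sum(),np.percentile(q[k][:,:2]@u,[2,50]).round(4) if k.sum() else '')
    f=(P[...,2]>.036)&(P[...,2]<.056)&(P[...,0]>.58)&(P[...,0]<.68)&(abs(P[...,1]+.015)<.04); q=P[f]; print('fin',rect(q[:,:2]),'v',np.median(q[:,:2]@v))
    tops(c,yr=(.25,.37),xr=(.26,.4)); tops(c,yr=(-.35,-.25),xr=(.28,.4))
print(pose())
E
```

```text
top 323 [0.6759 0.6852]
-0.1 66 [0.681  0.6846]
0.07 83 [0.6806 0.6856]
fin [647.2 -19.9  65.5  15.8   6.9] v -0.07122688193742958
[199. 310.] n 465 ztop 163.7 rect(cx,cy,L,W,ang) [322.0, 306.2, 23.1, 21.6, -55.6] mean [322.3 306.5]
side 254 [0.6478 0.6844]
-0.1 36 [0.6814 0.6841]
0.07 68 [0.6818 0.6864]
fin [647.3 -17.1  61.3  17.8   4.5] v -0.06611081335892324
[343. 322.] n 1041 ztop 156.1 rect(cx,cy,L,W,ang) [323.0, 311.3, 34.3, 33.2, 17.8] mean [321.3 312.1]
[394. 205.] n 159 ztop 68.9 rect(cx,cy,L,W,ang) [349.6, -303.4, 27.3, 17.6, 79.4] mean [ 349. -301.]
(array([ 0.44739335, -0.33662157,  0.20077281]), np.float64(0.07882516893145763))
```

View pics/side9.png

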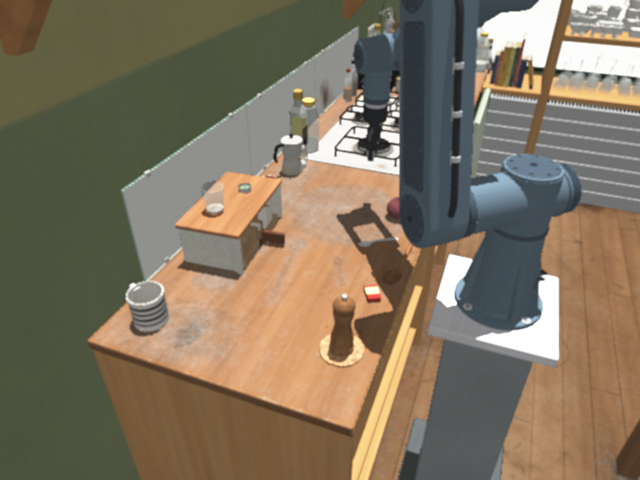

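The side view shows the tray fully inside the bay with only its fin out (273,238), the mill upright on the coaster (343,330), and the robot clear of everything. The measured tray x is about 0.087 in the bay frame. Handing in.

```bash
python3 -c "
from bench import ctrl
print(ctrl.hand_in())"
```

```text
the job is handed in; nothing more can be done
None
```

I handed the job in after about 50 s of robot time, and no verdict came back: the mill stands upright on the coaster, all six pieces went into the tray upright, and the tray is home against the bay's back, though the shelf hides the pieces, so I couldn't see them after the final push.

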